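# Unload the casting die into the parts drawer

## Robot

A 6-joint arm with a two-finger parallel gripper is mounted at the origin on a cart in front of the work surface, level with it; the furniture and walls round the work are solid. World frame = base frame: x ahead of the robot, y to its left, z up, the work surface at z = 0. Lengths are in m, angles in rad, forces in N, time in s.
With the tool pointing down it reaches from about 0.35 to 0.775 m from the base axis. Payload 7.3 kg.
Tool frame: the origin (TCP) lies on the centre line of the jaws, within the pads' length; the fingertips stand 25 mm ahead of it and the grasp point (between the pads) lies 6 mm ahead of it; z points along the fingers, y is the direction in which the jaws open and shut (so a half turn about z gives the same grasp; the last joint's range is limited). The gripper opens to 92 mm and grips with 3 to 60 N. Pads are 19 mm wide; open, the fingers measure 130 mm over their backs; the gripper's body (75 mm by 190 mm) begins 47 mm behind the grasp point.
Start: joints at [1.078, 0.342, 1.524, -0, 1.275, -0.146], TCP at [0.178, 0.494, 0.226] pointing down, gripper open.
Joint ranges: [-2.53, 2.53], [-0.77, 2.02], [0.04, 2.7], [-1, 4.14], [0.28, 2.66], [-3.11, 3.11]. Speed limits (rad/s): [2.57, 2.57, 3.14, 3.14, 3.14, 3.14].

## Interface

Orientations are given as [roll, pitch, yaw] about the fixed x, y, z axes, in that order (R = Rz(yaw) Ry(pitch) Rx(roll)).
In Python, from cell import telemetry, read_camera, workorder gives the robot as it stands.
- The arm moves only by the shell command python3 -m creep 'ROWS' [FORCE]. ROWS is JSON, one flat list of numbers, 5 for each row, row after row: the opening, from 0 (shut) to 1 (fully open), then the shift along the world's x, y, z in m, then the turn about the world's z in rad. A call has 1 to 12 rows; each row shifts and turns the pose as measured when the row begins; what a row does not reach is not made up. A row lasts 1/8 s, in which the tool goes at most 62.5 mm and 10.7 degrees, less where a joint would pass 70% of its speed; a pose out of reach is approached as far as the arm can. A call is refused whole if a number of a shift passes 0.0625 or a number of a turn 0.188, either way. A call with a gripper value outside its range is refused whole. The fingers move at their own pace and stop on an object; FORCE is the grip in N (left out, the last holds). Time passes only in rows, so rows that do not move let the fingers close. It gives the time, the measured TCP pose, the force and the opening at its end, in the units of the state.
- telemetry.observe(): the state, without advancing time (a new reading comes with each control period).
- read_camera(name): name is "side" or "top" or "wrist"; returns a dict with "image" (420x560x3 uint8, red, green, blue), "fovy" (degrees; the focal length in pixels is half the picture's height over the tangent of half this angle, whatever the lens; pixels are square), "cx", "cy" (the principal point, pixels), "distortion" ([k1, k2, p1, p2, k3] as OpenCV has them; the pictures are not rectified), "R" (3x3) and "t" (3): a world point X has camera coordinates R X + t. Camera axes: x right, y down, z forward; pixel columns grow to the right and rows downward; lengths in m; the calibration is good to about 2 mm. A picture is of the moment at which its call begins. There is no depth.
- workorder.hand_in(): hands the job in, once; it reports no verdict.
The state is a dict: "time": time; "qpos": joint angles; "qvel": joint speeds; "joint_efforts": joint torques, N m; "tool_pos": TCP position; "tool_rot": TCP orientation; "contact_force": force on the tool from outside, world axes, zero at the start; "torque": the same for the moment, N m; "opening": finger opening in m.
Only numpy, scipy, OpenCV 4.12 (cv2) and the standard library are available. Lean on these libraries where they do the work, as an engineer would, in place of code of your own. Each camera call takes 0.05 s, during which the arm holds its last target.

## Task

Pull the parts drawer right out to its stop, lift every casting out of the open die and put it away in the drawer together with the round one already standing on the bench: the round knob blanks in the rear compartment, the oblong thumb-turns in the front compartment (next to the drawer's front). One thumb-turn was put in the rear compartment by mistake: move it to the front one too. When all are in, push the drawer fully shut; leave the padlock and the oil bottle where they are.

Things in the scene. Friction and masses are not known exactly. Their poses are not given: they have to be found in the camera images.
- drawer (a joint): how far the cabinet's only drawer is pulled out, in m: 0 shut, 0.118 at its stop. It slides level with about 2 N of friction and stays where it is left; it may stand up to 12 mm open at the start.
- drawer_handle (a point): middle of the drawer's bar handle: a level steel bar 10 mm thick, 80 mm long, 36 mm out from the drawer's front (31 mm clear behind it), 55 mm above the bench. x points into the cabinet, so the drawer opens towards -x; the bar runs along y; z is up. Moves with the drawer.
- parts_cabinet: the grey one-drawer cabinet, fixed to the bench, 136 mm deep (x), 164 mm wide (y), 86 mm high; its top is 31 mm above the handle. Origin at the centre of its underside, x axis to its back.
- front_bay (a point): centre of the floor of the drawer's front compartment (just behind its front panel), 17 mm above the bench; axes as the handle's; moves with the drawer. Inside it is 58 mm along x and 130 mm along y; side walls rise 40 mm above the floor, the front panel 61 mm, the 4 mm thick divider to the rear compartment 30 mm.
- rear_bay (a point): centre of the floor of the drawer's rear compartment, 62 mm behind front_bay; same axes, same size, back wall 40 mm high. It lies wholly clear of the cabinet only with the drawer at its stop.
- die: open lower half of a casting mould: a dark steel block, 130 (x) x 120 (y) x 35 mm high, fixed to the bench; origin at the centre of its underside. In its top are four cavities 9 mm deep: two round (39 mm across) at x +33 and -33, y -28 mm, two oblong (45 mm along x, 25 mm wide) at x +33 and -33, y +28 mm. Guide pins 10 mm across stand 6 mm above its top at x +57 and -57, y 0.
- knob_loose_centre (a point): round knob-blank casting, bare aluminium: a disc 36 mm across and 9 mm thick with a round stub 14 mm across rising from its middle, 42 mm tall in all, 60 g. Point: on the axis, 21 mm above the underside (half-way up); z along the stub, away from the disc. Always present; at the start it stands upright on the bench in front of the die.
- knob_a_centre (a point): round knob-blank casting, bare aluminium: a disc 36 mm across and 9 mm thick with a round stub 14 mm across rising from its middle, 42 mm tall in all, 60 g. Point: on the axis, 21 mm above the underside (half-way up); z along the stub, away from the disc. If present (else its pose is None) it starts upright in a die cavity of its shape: base flush with the die's top, stub 33 mm above it, 1.5 mm play.
- knob_b_centre (a point): round knob-blank casting, bare aluminium: a disc 36 mm across and 9 mm thick with a round stub 14 mm across rising from its middle, 42 mm tall in all, 60 g. Point: on the axis, 21 mm above the underside (half-way up); z along the stub, away from the disc. If present (else its pose is None) it starts upright in a die cavity of its shape: base flush with the die's top, stub 33 mm above it, 1.5 mm play.
- turn_a_centre (a point): oblong thumb-turn casting, bare aluminium: a round-ended bar base 42 x 22 mm, 9 mm thick, with a round stub 14 mm across rising from its middle, 42 mm tall in all, 60 g. Point: on the stub's axis, 21 mm above the underside (half-way up); z along the stub, x along the bar. If present (else its pose is None) it starts upright in a die cavity of its shape: base flush with the die's top, stub 33 mm above it, 1.5 mm play.
- turn_b_centre (a point): oblong thumb-turn casting, bare aluminium: a round-ended bar base 42 x 22 mm, 9 mm thick, with a round stub 14 mm across rising from its middle, 42 mm tall in all, 60 g. Point: on the stub's axis, 21 mm above the underside (half-way up); z along the stub, x along the bar. If present (else its pose is None) it starts upright in a die cavity of its shape: base flush with the die's top, stub 33 mm above it, 1.5 mm play.
- turn_c_centre (a point): oblong thumb-turn casting, bare aluminium: a round-ended bar base 42 x 22 mm, 9 mm thick, with a round stub 14 mm across rising from its middle, 42 mm tall in all, 60 g. Point: on the stub's axis, 21 mm above the underside (half-way up); z along the stub, x along the bar. Always present; at the start it stands upright in the drawer's rear compartment, bar along the drawer's x.
- padlock: brass padlock standing at the back of the bench between die and cabinet, 19 x 42 x 66 mm, loose; origin at the centre of its underside. Leave it alone.
- oil_bottle: small white oil bottle with a red spout, 40 mm across, 114 mm tall, loose, standing to the right of the cabinet; origin at the centre of its underside. Leave it alone.
Mind the look-alikes: they are no part of the job. Leave any green look-alike of the part that bears knob_b_centre alone.

How it is judged:
By the outcome, as a careful person would: the job done as asked, in the order asked, and still so for the second after the job is handed in, with the robot touching nothing.
Of knob_a, knob_b, turn_a, turn_b only 2 to 4 are there at a start; the rules pass over those that are not, and their reading is None.
At some moment in a run one of knob_loose may be knocked a few centimetres aside while the robot is not near it.
Once in a run the grip may slacken for a moment while it holds something.
It also fails if it takes over 210 s, if anything falls off the work surface, if the arm or the gripper's body presses on something with over 40 N, if the wrist force passes 120 N, or if a joint passes its speed limit or range.

## Working session

There is one attempt and no reset: what is moved stays moved. The work goes in short steps, Python scripts to look and compute and a shell command to move; the robot and the scene stay as the last step left them, time stands still between calls to the robot, and variables do not carry over. Pictures are saved under pics/ and viewed, and the job is handed in when it is done.

```bash
ls; mkdir -p pics; cat > h.py <<'E'
import numpy as np, cv2
from cell import telemetry, read_camera, workorder
def cam(n,name=None):
    c=read_camera(n)
    if name: cv2.imwrite('pics/%s.png'%name,c['image'][:,:,::-1])
    return c
def K(c):
    f=210/np.tan(np.radians(c['fovy'])/2)
    return np.array([[f,0,c['cx']],[0,f,c['cy']],[0,0,1.]])
def w(c,u,v,z):
    p=cv2.undistortPoints(np.array([[[u,v]]],float),K(c),np.array(c['distortion']))[0,0]
    R=np.array(c['R']);t=np.array(c['t'])
    d=R.T@np.array([p[0],p[1],1]);o=-R.T@t
    return o+d*(z-o[2])/d[2]
def px(c,X):
    R=np.array(c['R']);t=np.array(c['t'])
    return cv2.projectPoints(np.array([X],float),cv2.Rodrigues(R)[0],t,K(c),np.array(c['distortion']))[0][0,0]
def crop(c,name,u0,v0,u1,v1,s):
    im=c['image'][v0:v1,u0:u1,::-1]
    cv2.imwrite('pics/%s.png'%name,cv2.resize(im,None,fx=s,fy=s,interpolation=cv2.INTER_CUBIC))
E
python3 - <<'E'
from h import *
import pickle
for n in ['side','top','wrist']:
    c=cam(n,n+'0'); pickle.dump(c,open(n+'0.pkl','wb'))
    R=np.array(c['R']);print(n,c['fovy'],-R.T@np.array(c['t']),c['distortion'])
print(telemetry.observe())
E
```

```text
pics
side 44.861570956209995 [0.42519786 0.40718041 0.65683333] [-0.17789563  0.          0.          0.          0.        ]
top 45.121081832259804 [ 0.32241257 -0.32924645  1.01021684] [-0.16212869  0.          0.          0.          0.        ]
wrist 68.18480268059858 [0.10204108 0.52164575 0.38495569] [-0.05827079  0.          0.          0.          0.        ]
{'time': 0.15, 'qpos': array([ 1.07803175e+00,  3.42589256e-01,  1.52479875e+00, -7.29708774e-05,
        1.27540307e+00, -1.45999873e-01]), 'qvel': array([-0.00144094, -0.00235464, -0.00455462, -0.00030931, -0.00078218,
        0.00093664]), 'joint_efforts': array([ 1.62995570e-03, -4.31464612e+01, -2.44354981e+01,  7.16916681e-02,
        5.36663784e-02, -1.20286859e-04]), 'tool_pos': array([0.17827617, 0.49347323, 0.22539041]), 'tool_rot': array([-3.14039682e+00, -1.05306989e-04,  2.79484917e+00]), 'contact_force': array([0.30032545, 0.0010969 , 0.15066208]), 'torque': array([ 0.00620004, -0.01782948, -0.01762519]), 'opening': 0.09195747149794864}
```

View pics/side0.png

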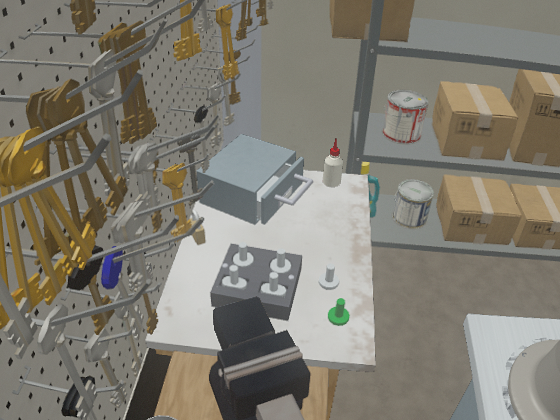

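View pics/top0.png

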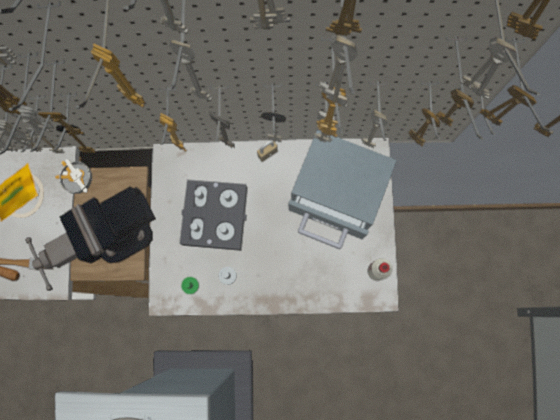

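View pics/wrist0.png

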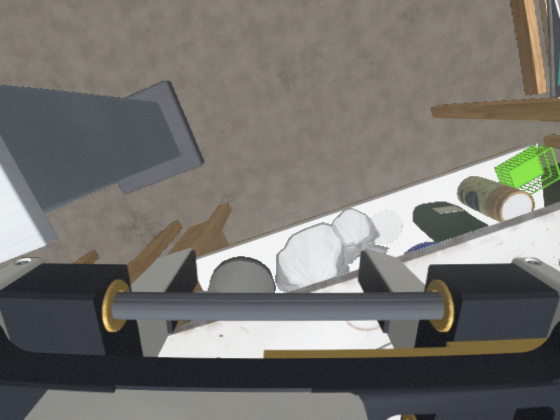

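```bash
python3 - <<'E'
from h import *
import pickle
c=pickle.load(open('top0.pkl','rb'))
crop(c,'t1',140,140,280,320,4) if 0 else crop(c,'t1',165,165,265,305,4)
crop(c,'t2',270,130,410,250,5)
s=pickle.load(open('side0.pkl','rb'))
crop(s,'s1',200,120,360,330,3) if 0 else crop(s,'s1',190,225,370,340,4)
E
```

```text
(no output)
```

View pics/t1.png

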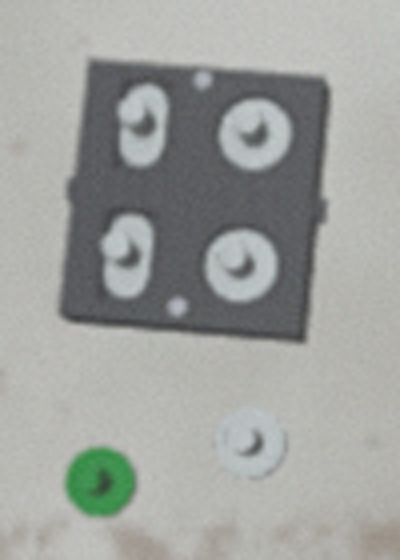

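View pics/t2.png

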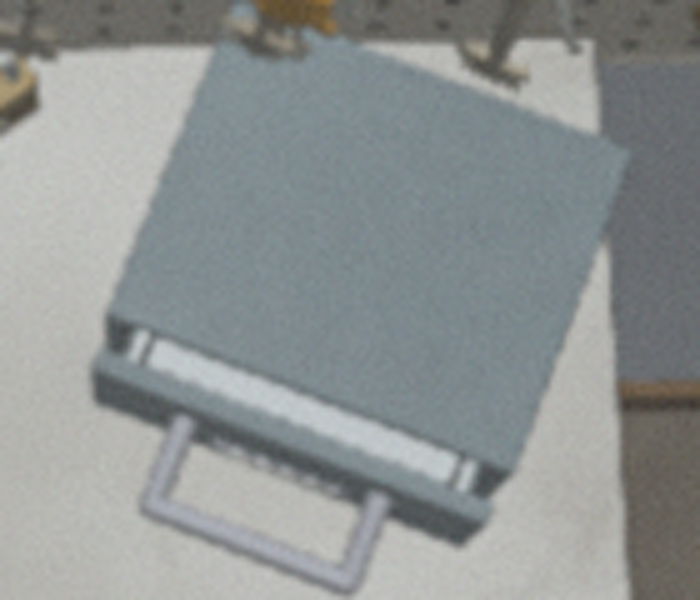

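View pics/s1.png

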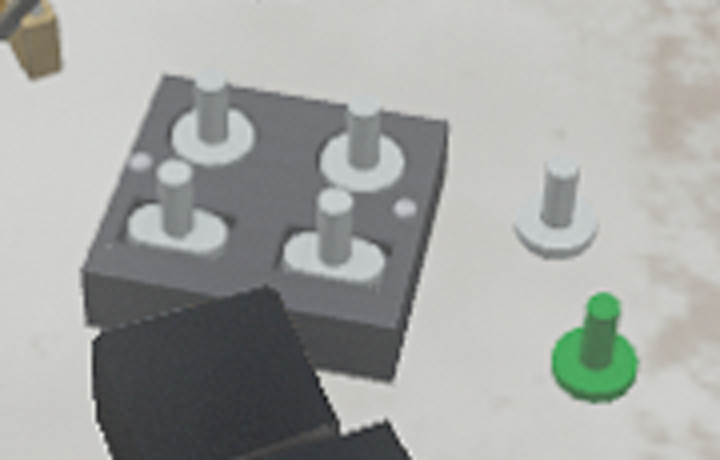

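```bash
python3 - <<'E'
from h import *
import pickle
c=pickle.load(open('top0.pkl','rb'));s=pickle.load(open('side0.pkl','rb'))
def T(x,y,z,o,k,cc=c): return w(cc,o[0]+(x+.5)/k-.5,o[1]+(y+.5)/k-.5,z)
np.set_printoptions(precision=4,suppress=True)
o=(165,165)
d=[T(x,y,.035,o,4) for x,y in [(90,60),(328,80),(305,340),(65,318)]]
print('die',*d, 'c',np.mean(d,0)); 
for n,x,y,z in [('turn far',131,110,.068),('turn near',115,241,.068),('knob far',243,118,.068),('knob near',230,252,.068),('loose',241,438,.042),('loose base',251,442,.009),('green',90,483,.042),('greenbase',101,482,.009)]: print(n,T(x,y,z,o,4))
o=(190,225)
print('side')
for n,x,y,z in [('turn far',175,173,.068),('turn near',336,201,.068),('knob far',211,80,.068),('knob near',365,106,.068),('loose',563,167,.042)]: print(n,T(x,y,z,o,4,s))
o=(270,130)
cab=[T(x,y,.086,o,5) for x,y in [(630,150),(510,475),(108,318)]]
print('cab',*cab)
print('yaw',np.arctan2(*(cab[0]-cab[1])[[1,0]]), np.arctan2(*(cab[2]-cab[1])[[1,0]])-np.pi/2,np.linalg.norm(cab[0]-cab[1]),np.linalg.norm(cab[2]-cab[1]))
h=[T(x,y,.06,o,5) for x,y in [(150,505),(345,580)]]
print('handle',*h,np.linalg.norm(h[1]-h[0]),np.mean(h,0))
e=[T(x,y,.078,o,5) for x,y in [(95,360),(490,520)]];print('front top',*e)
E
```

```text
die [ 0.5796 -0.1255  0.035 ] [ 0.566  -0.2455  0.035 ] [ 0.4363 -0.2334  0.035 ] [ 0.4493 -0.115   0.035 ] c [ 0.5078 -0.1799  0.035 ]
turn far [ 0.5454 -0.1529  0.068 ]
turn near [ 0.4815 -0.1459  0.068 ]
knob far [ 0.54   -0.2073  0.068 ]
knob near [ 0.475  -0.2012  0.068 ]
loose [ 0.3887 -0.2029  0.042 ]
loose base [ 0.3889 -0.2036  0.009 ]
green [ 0.3681 -0.1296  0.042 ]
greenbase [ 0.3701 -0.1284  0.009 ]
side
turn far [ 0.5435 -0.1502  0.068 ]
turn near [ 0.478  -0.1434  0.068 ]
knob far [ 0.5378 -0.2056  0.068 ]
knob near [ 0.4721 -0.1985  0.068 ]
loose [ 0.3876 -0.1991  0.042 ]
cab [ 0.5959 -0.5344  0.086 ] [ 0.4715 -0.4814  0.086 ] [ 0.5346 -0.3335  0.086 ]
yaw -0.4031529893413812 -0.4035601778597335 0.13527002160244211 0.1607360793093694
handle [ 0.4673 -0.3479  0.06  ] [ 0.4369 -0.421   0.06  ] 0.07909752015447276 [ 0.4521 -0.3844  0.06  ]
front top [ 0.5203 -0.3283  0.078 ] [ 0.4559 -0.4743  0.078 ]
```

```bash
python3 -m creep '[0.24,0.03,-0.045,0,-0.09, 0.24,0.03,-0.045,0,-0.09, 0.24,0.03,-0.045,0,-0.09, 0.24,0.03,-0.045,0,-0.09, 0.24,0.03,-0.045,0,-0.09, 0.24,0.03,-0.045,0,-0.09, 0.24,0.03,-0.045,0,-0.09, 0.24,0.03,-0.045,0,-0.09, 0.24,0.03,-0.045,0,-0.09, 0.24,0,-0.05,0,-0.09, 0.24,0,-0.05,0,-0.09, 0.24,0,-0.05,0,-0.09]' 20
```

```text
time: 1.65
tool_pos: [0.4532, -0.0779, 0.2231]
tool_rot: [-3.14, -0.001, 1.686]
contact_force: [0.7, 0.2, -0.2]
opening: 0.022
```

```bash
python3 -m creep '[0.24,0,-0.051,0,-0.086, 0.24,0,-0.051,0,-0.086, 0.24,0,-0.051,0,-0.086, 0.24,0,-0.051,-0.02,-0.086, 0.24,0,-0.051,-0.02,-0.086, 0.24,0,-0.03,-0.02,-0.06,0.24,0,0,0,0]' 20
python3 - <<'E'
from h import *
import pickle
c=cam('side'); pickle.dump(c,open('side1.pkl','wb')); crop(c,'s2',180,60,360,240,4) if 0 else crop(c,'s2',190,90,350,240,4)
c=cam('wrist','w2'); pickle.dump(c,open('wrist1.pkl','wb'))
E
```

```text
time: 2.52
tool_pos: [0.4506, -0.3755, 0.1595]
tool_rot: [-3.139, -0.002, 1.174]
contact_force: [-0.2, 1.1, -1.2]
opening: 0.022
```

View pics/w2.png

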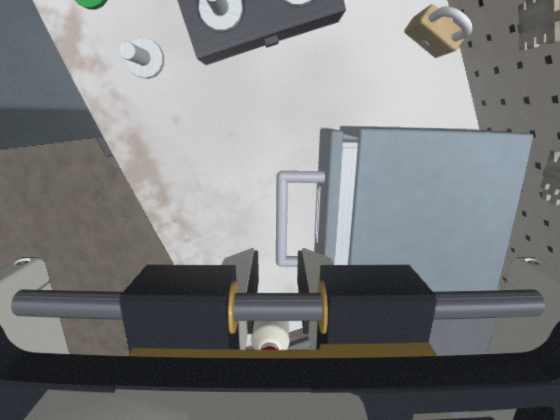

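View pics/s2.png

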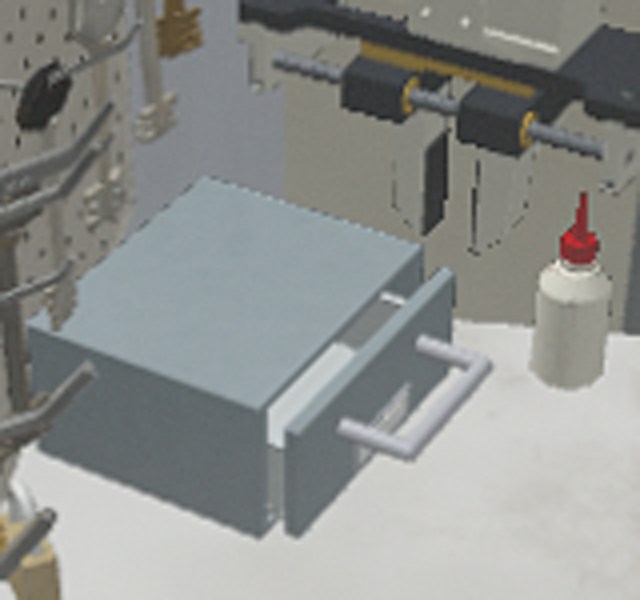

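```bash
python3 - <<'E'
from h import *
import pickle
np.set_printoptions(precision=4,suppress=True)
c=pickle.load(open('wrist1.pkl','rb'));t=pickle.load(open('top0.pkl','rb'))
h=[w(c,282,172,.06),w(c,282,264,.06)];print(h,np.mean(h,0))
s=pickle.load(open('side1.pkl','rb'))
f=lambda x,y,z:w(s,190+x/4,90+y/4,z)
h=[f(410,447,.06),f(490,357,.06)];print(h,np.mean(h,0))
b=w(t,382,268,.09);b2=w(s,190+572/4,90+250/4,.088);print(b,b2)
ux=np.array([.9197,-.3923]);uy=np.array([.3923,.9197])
print((b[:2]-[.452,-.3835])@ux,(b[:2]-[.452,-.3835])@uy)
E
```

```text
[array([ 0.4675, -0.3423,  0.06  ]), array([ 0.4349, -0.4215,  0.06  ])] [ 0.4512 -0.3819  0.06  ]
[array([ 0.4646, -0.342 ,  0.06  ]), array([ 0.4309, -0.4193,  0.06  ])] [ 0.4477 -0.3807  0.06  ]
[ 0.3902 -0.4959  0.09  ] [ 0.3936 -0.4801  0.088 ]
-0.012730394000787855 -0.1276387975625298
```

```bash
python3 -m creep '[0.24,0,-0.006,0,-0.007, 0.24,0,0,-0.03,0, 0.24,0,0,-0.03,0, 0.24,0,0,-0.03,0, 0.24,0,0,-0.008,0, 0.24,0,0,0,0,0,0,0,0,0,0,0,0,0,0,0,0,0,0,0]' 40
```

```text
time: 3.75
tool_pos: [0.4574, -0.3792, 0.0718]
tool_rot: [3.125, 0.006, 1.179]
contact_force: [-0.3, -0.7, -0.0]
opening: 0.001
```

```bash
python3 - <<'E'
from h import *
import pickle
c=cam('side'); pickle.dump(c,open('side1.pkl','wb')); crop(c,'s3',190,90,350,240,4)
c=cam('wrist','w3')
print(telemetry.observe())
E
```

```text
{'time': 3.85, 'qpos': array([-0.82194155,  0.61307273,  1.53624612,  0.00170016,  0.97546074,
       -0.43065528]), 'qvel': array([ 4.79259564e-04,  5.33161286e-03,  3.91163446e-03, -7.87309541e-04,
       -1.82307545e-03,  3.76746507e-05]), 'joint_efforts': array([ 3.29535711e-02, -5.25995457e+01, -2.05284333e+01,  5.64373552e-02,
       -1.26503568e-03,  8.02377981e-04]), 'tool_pos': array([ 0.45729648, -0.37912233,  0.07158356]), 'tool_rot': array([3.1257209 , 0.00572479, 1.17852303]), 'contact_force': array([0.55343665, 0.08905405, 0.06614779]), 'torque': array([-0.07850253,  0.08489635,  0.01531911]), 'opening': 0.0003281937312966437}
```

View pics/w3.png

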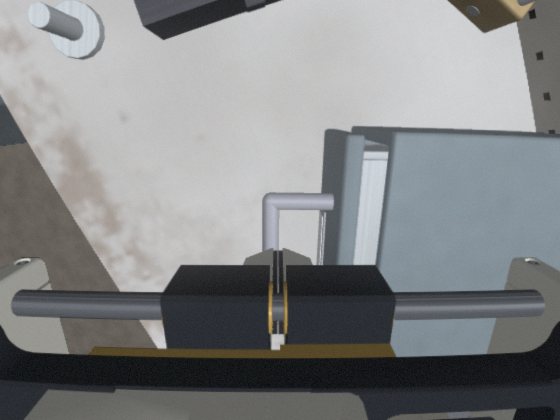

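View pics/s3.png

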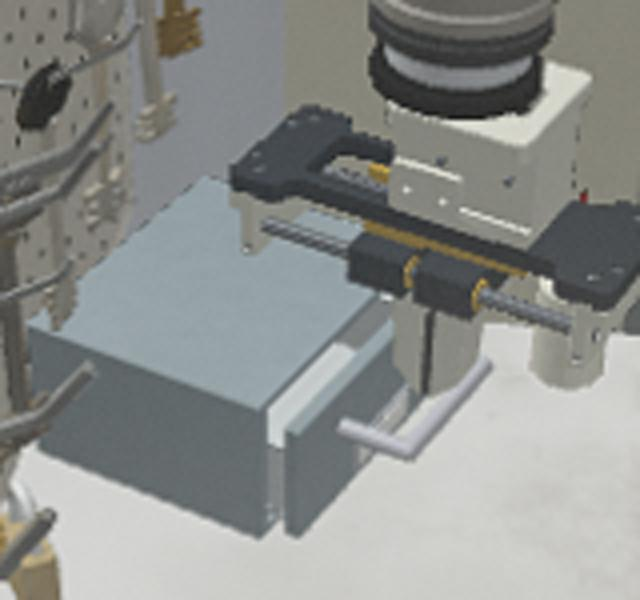

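```bash
python3 -m creep '[0,0,0,0.01,0,0,0,0,0.03,0,0,0,0,0.03,0,0.24,0,0,0,0,0.24,0,0,0,0]' 40
python3 - <<'E'
from h import *
import pickle
c=cam('side'); pickle.dump(c,open('side1.pkl','wb')); crop(c,'s3',190,90,350,240,4)
c=cam('wrist','w4');pickle.dump(c,open('wrist1.pkl','wb'))
print(telemetry.observe()['tool_pos'])
E
```

```text
time: 4.47
tool_pos: [0.4568, -0.3789, 0.1447]
tool_rot: [3.126, 0.006, 1.178]
contact_force: [-0.6, -0.4, 0.3]
opening: 0.0158
[ 0.45685538 -0.37896276  0.14441175]
```

View pics/w4.png

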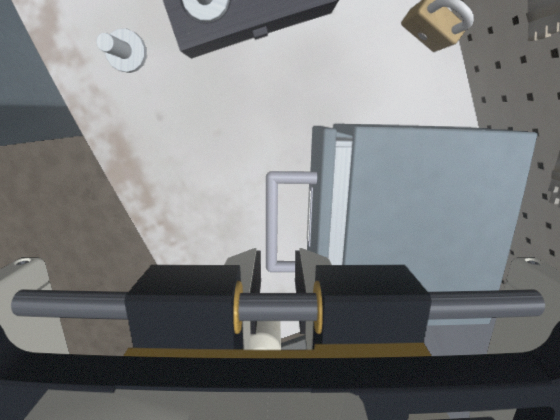

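View pics/s3.png

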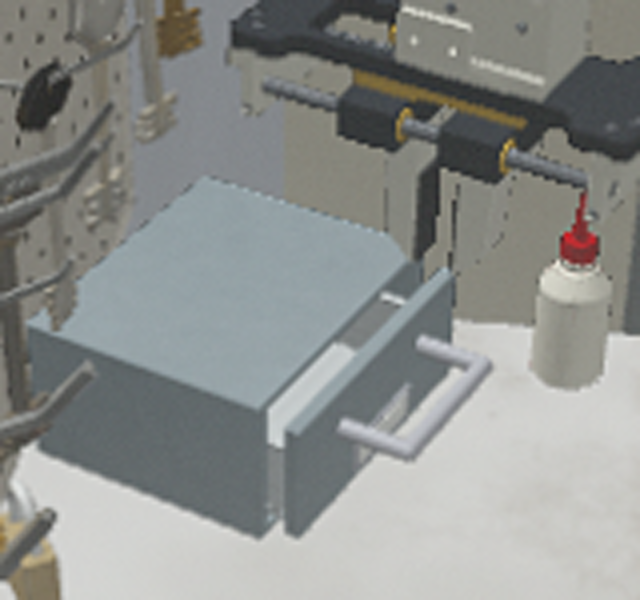

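```bash
python3 - <<'E'
from h import *
import pickle
np.set_printoptions(precision=4,suppress=True)
c=pickle.load(open('wrist1.pkl','rb'))
h=[w(c,271,178,.06),w(c,273,266,.06)];print(h,np.mean(h,0))
s=pickle.load(open('side1.pkl','rb'))
p=telemetry.observe()['tool_pos']
print('tip',px(c,p-[0,0,.025]),px(c,p), px(s,p-[0,0,.025]))
print('in crop',(px(s,p-[0,0,.025])-[190,90])*4,(px(s,p)-[190,90])*4)
print(px(c,[.4505,-.382,.06]),px(c,[.4505,-.382,.05]))
crop(c,'w5',200,150,360,350,4)
E
```

```text
[array([ 0.4653, -0.3462,  0.06  ]), array([ 0.4368, -0.4185,  0.06  ])] [ 0.4511 -0.3824  0.06  ]
tip [278.2435 246.9583] [279.0674 264.7212] [299.5206 165.0107]
in crop [438.0823 300.0427] [440.6503 255.1583]
[271.2435 223.8787] [271.2748 220.0064]
```

View pics/w5.png

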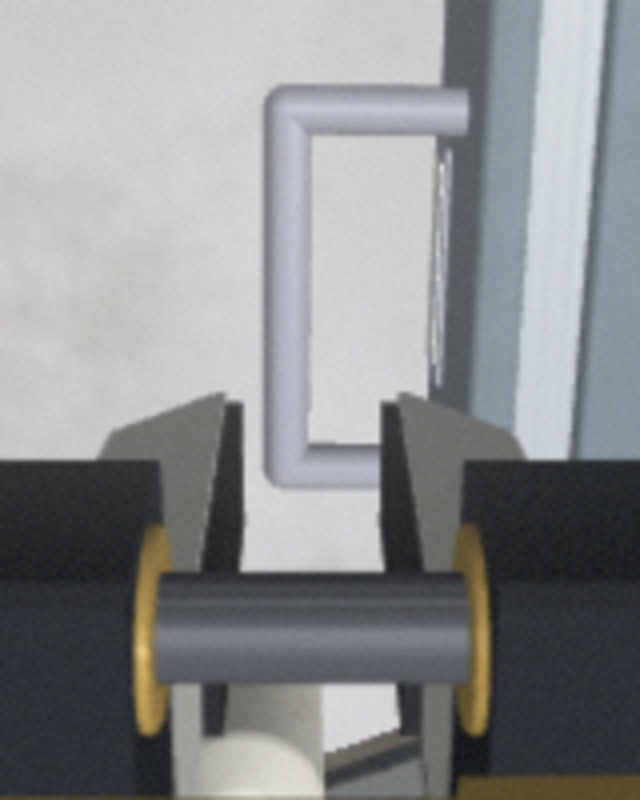

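```bash
python3 -m creep '[0.3,-0.006,-0.003,0,-0.01, 0.3,0,0,-0.02,0, 0.3,0,0,-0.02,0,0.3,0,0,0,0]' 40
python3 - <<'E'
from h import *
c=cam('wrist','w6')
p=telemetry.observe();print(p['tool_pos'],p['opening'])
E
```

```text
time: 5.08
tool_pos: [0.4485, -0.3817, 0.1008]
tool_rot: [3.131, 0.004, 1.166]
contact_force: [0.0, 0.3, 0.0]
opening: 0.0274
[ 0.44905252 -0.3822102   0.10177825] 0.027343962912008395
```

View pics/w6.png

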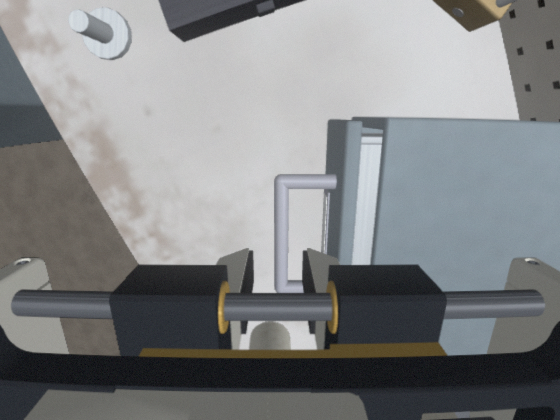

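```bash
python3 -m creep '[0.3,0.001,0,-0.02,0, 0.3,0,0,-0.02,0,0.3,0,0,0,0]' 40; python3 -m creep '[0.3,0,0,-0.002,0]'
```

```text
time: 5.5
tool_pos: [0.4508, -0.3838, 0.0637]
tool_rot: [3.125, 0.006, 1.166]
contact_force: [-0.2, -0.6, 0.4]
opening: 0.0274
time: 5.62
tool_pos: [0.4514, -0.3844, 0.0629]
tool_rot: [3.124, 0.007, 1.165]
contact_force: [0.4, -1.0, -0.5]
opening: 0.0273
```

```bash
python3 -m creep '[0,0,0,0,0,0,0,0,0,0,0,0,0,0,0]' 50
```

```text
time: 6.0
tool_pos: [0.452, -0.3852, 0.065]
tool_rot: [3.121, 0.009, 1.165]
contact_force: [0.7, 1.1, -0.2]
opening: 0.0028
```

```bash
python3 - <<'E'
from h import *
c=cam('wrist','w7');crop(c,'w7',200,150,360,300,5)
c=cam('side');crop(c,'s7',250,140,350,220,7)
p=telemetry.observe();print(p['tool_pos'],p['opening'],px(c,p['tool_pos']-[0,0,.025]))
E
```

```text
[ 0.45198851 -0.38517702  0.06480684] 0.000627470854258631 [300.27905673 196.76258277]
```

View pics/w7.png

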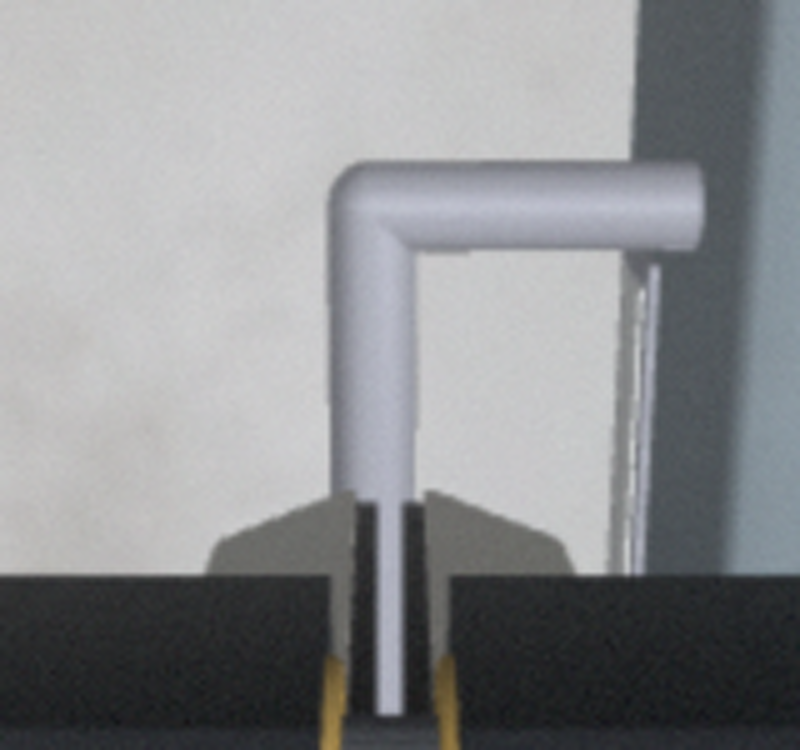

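View pics/s7.png

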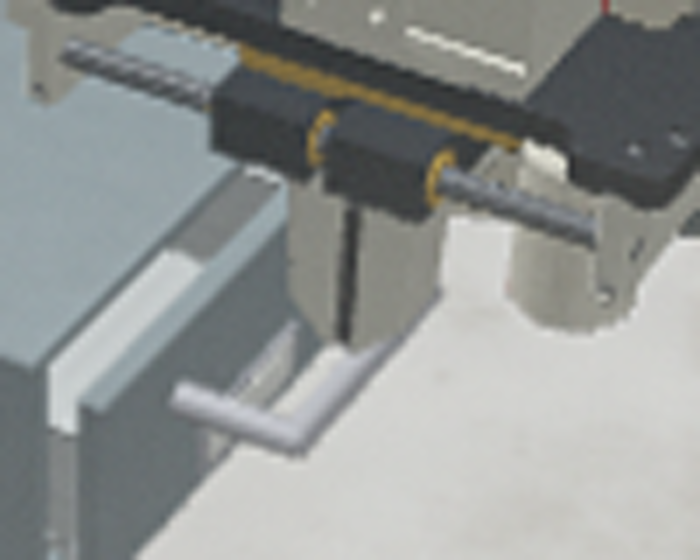

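```bash
python3 - <<'E'
from h import *
from scipy.spatial.transform import Rotation as Ro
c=cam('wrist');s=cam('side','s8');crop(c,'w8',200,150,360,300,5);crop(s,'s8',250,140,350,220,7)
o=telemetry.observe();p=o['tool_pos'];R=Ro.from_euler('xyz',o['tool_rot']).as_matrix()
print(p,R)
for d in (0,.006,.015,.025):
  for l in (-.0095,.0095):
    X=p+R@[l,0,d]; print(d,l,X,(px(c,X)-[200,150])*5,(px(s,X)-[250,140])*7)
E
```

```text
[ 0.45188509 -0.38505018  0.06457557] [[ 0.39439388  0.91881379  0.01531932]
 [ 0.91890443 -0.39417344 -0.0155548 ]
 [-0.00825349  0.02021171 -0.99976165]]
0 -0.0095 [ 0.44813835 -0.39377977  0.06465398] [394.98732726 647.67499166] [372.25878136 309.61899076]
0 0.0095 [ 0.45563183 -0.37632059  0.06449716] [395.37911035 497.06705428] [340.86626876 345.31309667]
0.006 -0.0095 [ 0.44823026 -0.3938731   0.05865541] [394.7009822  622.63386895] [370.83404471 326.56909454]
0.006 0.0095 [ 0.45572375 -0.37641392  0.05849859] [395.06961625 475.93159537] [339.54010776 362.35379259]
0.015 -0.0095 [ 0.44836814 -0.3940131   0.04965755] [394.30254322 587.8062733 ] [368.71413664 351.75625001]
0.015 0.0095 [ 0.45586162 -0.37655391  0.04950073] [394.6403362  446.62848695] [337.56745908 387.67066818]
0.025 -0.0095 [ 0.44852133 -0.39416864  0.03965993] [393.89861051 552.51762343] [366.38269832 379.41075884]
0.025 0.0095 [ 0.45601481 -0.37670946  0.03950312] [394.20673289 417.04504981] [335.39878095 415.46085589]
```

View pics/w8.png

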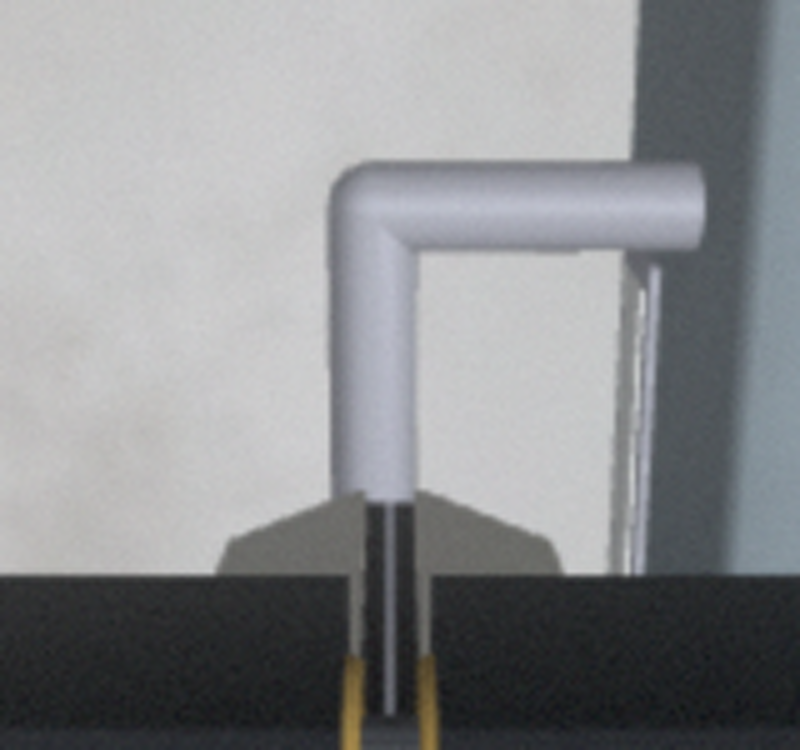

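View pics/s8.png

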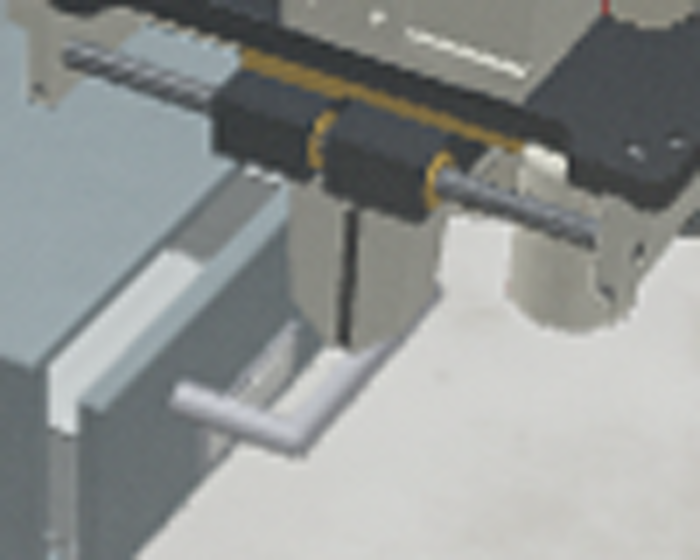

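```bash
python3 -m creep '[0,-0.002,0.002,0.012,0,0.3,0,0.002,0,0,0.3,0,0,0,0,0.3,0,0,0,0]' 40
```

```text
time: 6.7
tool_pos: [0.4498, -0.3807, 0.0777]
tool_rot: [3.121, 0.008, 1.166]
contact_force: [-0.7, -0.5, -0.1]
opening: 0.025
```

```bash
python3 -m creep '[0.3,0,0,-0.015,0,0.3,0,0,-0.015,0,0.3,0,0,-0.008,0,0.3,0,0,0,0]'
```

```text
time: 7.2
tool_pos: [0.449, -0.38, 0.0354]
tool_rot: [3.124, 0.007, 1.165]
contact_force: [0.6, -0.3, -0.4]
opening: 0.0275
```

```bash
python3 -m creep '[0,0,0,0,0,0,0,0,0,0,0,0,0,0,0]' 50
```

```text
time: 7.58
tool_pos: [0.4497, -0.3805, 0.0357]
tool_rot: [3.122, 0.008, 1.165]
contact_force: [0.8, -0.4, -3.7]
opening: 0.0086
```

```bash
python3 -m creep '[0,-0.0138,0.0059,0,0,0,-0.0138,0.0059,0,0,0,-0.0138,0.0059,0,0,0,-0.0138,0.0059,0,0,0,-0.0138,0.0059,0,0,0,-0.0138,0.0059,0,0,0,0,0,0,0]' 50
```

```text
time: 8.45
tool_pos: [0.3665, -0.3447, 0.0357]
tool_rot: [3.117, 0.009, 1.166]
contact_force: [-1.1, -0.1, -3.8]
opening: 0.0082
```

```bash
python3 -m creep '[0,-0.0055,0.0024,0,0,0,-0.0055,0.0024,0,0]'; python3 -m creep '[0,-0.004,0.0016,0,0,0,-0.004,0.0016,0,0]';python3 -m creep '[0,-0.004,0.0016,0,0,0,-0.004,0.0016,0,0]'
```

```text
time: 8.7
tool_pos: [0.3564, -0.3404, 0.0357]
tool_rot: [3.115, 0.009, 1.166]
contact_force: [1.6, -1.5, -5.2]
opening: 0.0083
time: 8.95
tool_pos: [0.3531, -0.3393, 0.0359]
tool_rot: [3.104, 0.01, 1.163]
contact_force: [32.5, -2.1, -27.3]
opening: 0.0086
time: 9.2
tool_pos: [0.3535, -0.3394, 0.0359]
tool_rot: [3.085, 0.013, 1.16]
contact_force: [22.4, -2.5, -20.8]
opening: 0.0084
```

```bash
python3 -m creep '[0.3,0,0,0,0,0.3,0,0,0,0,0.3,0,0,0.02,0,0.3,0,0,0.04,0,0.3,0,0,0.05,0,0.5,0,0,0.05,0,0.5,0,0,0.05,0,0.5,0,0,0.0,0]'
python3 - <<'E'
from h import *
import pickle
for n in ['side','top','wrist']:
    c=cam(n,n+'1'); pickle.dump(c,open(n+'1.pkl','wb'))
c=pickle.load(open('top1.pkl','rb'));crop(c,'t9',260,130,420,280,5)
E
```

```text
time: 10.2
tool_pos: [0.3504, -0.338, 0.2543]
tool_rot: [3.087, 0.014, 1.16]
contact_force: [-0.1, 0.4, -1.2]
opening: 0.0455
```

View pics/t9.png

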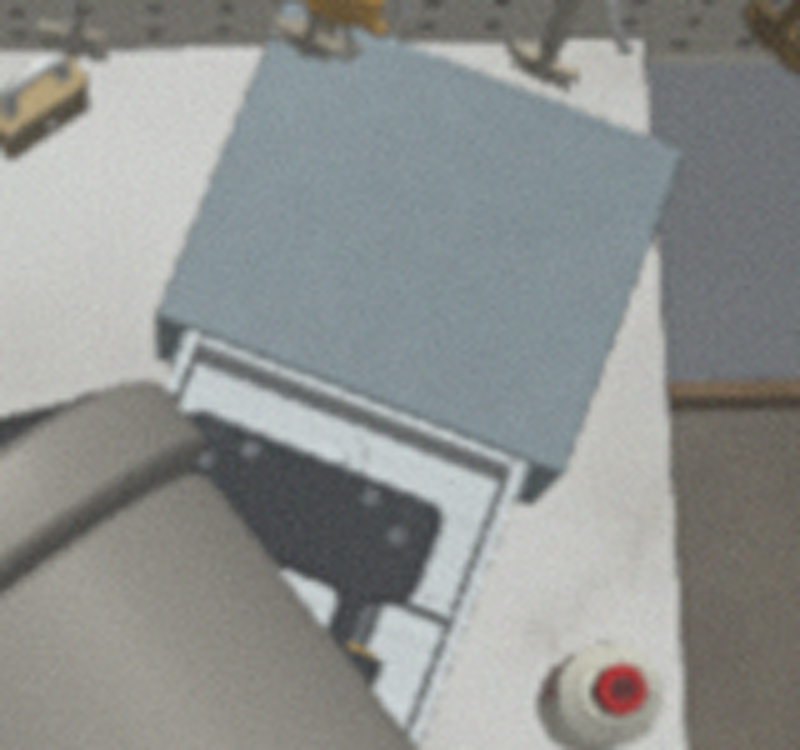

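View pics/side1.png

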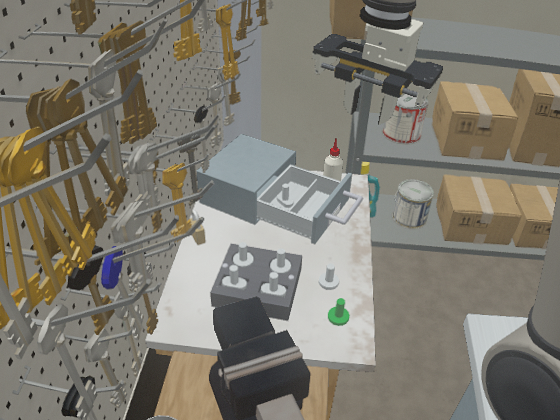

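View pics/wrist1.png

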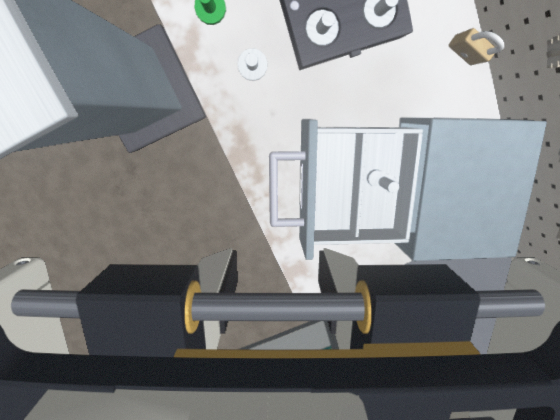

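```bash
python3 - <<'E'
from h import *
import pickle
c=pickle.load(open('wrist1.pkl','rb'));crop(c,'w10',240,100,440,270,4)
s=pickle.load(open('side1.pkl','rb'));crop(s,'s10',245,160,370,245,6)
E
```

```text
(no output)
```

View pics/w10.png

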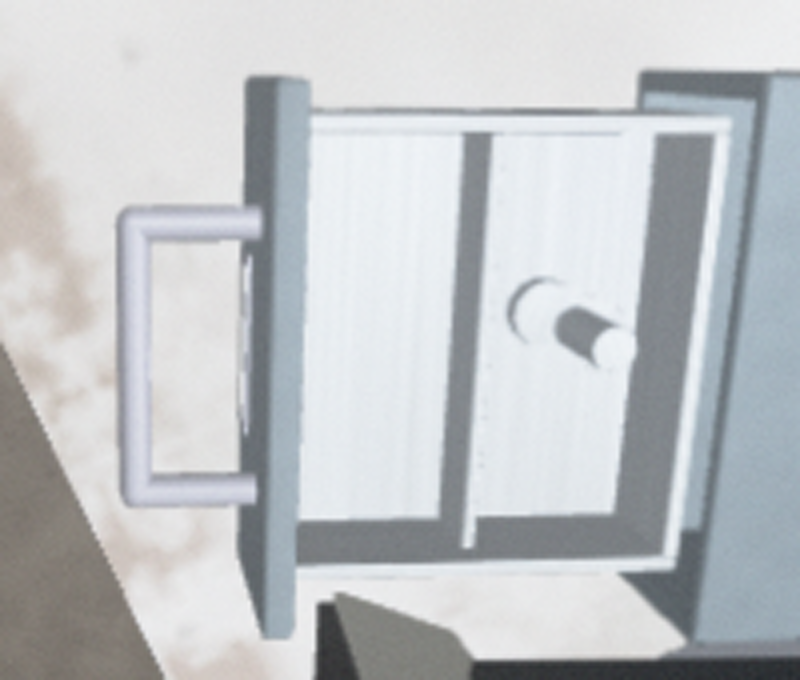

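View pics/s10.png

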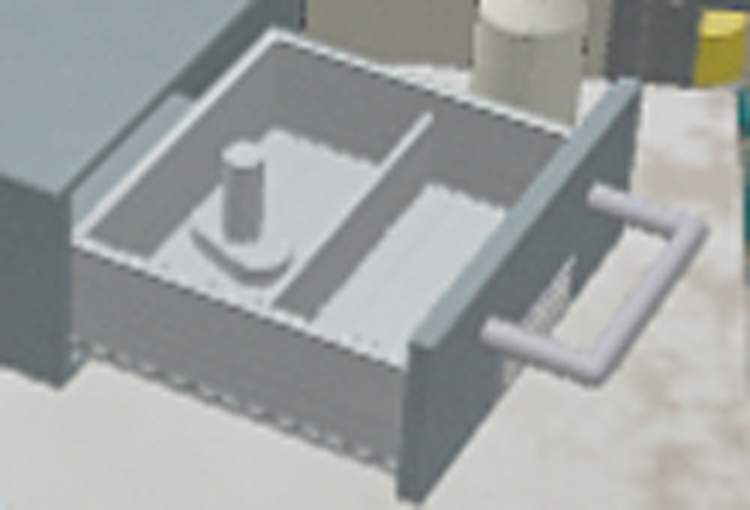

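```bash
python3 - <<'E'
from h import *
import pickle
np.set_printoptions(precision=4,suppress=True)
c=pickle.load(open('wrist1.pkl','rb'));s=pickle.load(open('side1.pkl','rb'))
W=lambda x,y,z:w(c,240+x/4,100+y/4,z); S=lambda x,y,z:w(s,245+x/6,160+y/6,z)
print('stub',W(613,347,.059),S(243,157,.059))
h=(W(135,215,.06)+W(137,492,.06))/2;h2=(S(600,365,.06)+S(698,228,.06))/2
print('handle',h,h2)
ux=np.array([.9197,-.3923]);uy=np.array([.3923,.9197])
g=lambda X:((X-h)[:2]@ux,(X-h)[:2]@uy)
for n,X in [('div far top',W(482,132,.047)),('div near',W(468,546,.047)),('back inner L',W(717,135,.057)),('back inner R',W(665,556,.057)),('panel in',W(305,80,.078)),('panelin2',W(292,635,.078)),('panel out',W(277,80,.078)),('panelout2',W(263,637,.078)),('stub',W(613,347,.059)),('stubS',S(243,157,.059)),('divS',S(430,118,.047)),('divS',S(280,305,.047))]: print(n,X,g(X))
E
```

```text
stub [ 0.483  -0.3942  0.059 ] [ 0.4824 -0.3903  0.059 ]
handle [ 0.3525 -0.3394  0.06  ] [ 0.3499 -0.3354  0.06  ]
div far top [ 0.4699 -0.3218  0.047 ] (np.float64(0.10114588401253893), np.float64(0.0622977807304543))
div near [ 0.4239 -0.4422  0.047 ] (np.float64(0.10604221876936197), np.float64(-0.06651578130674518))
back inner L [ 0.5305 -0.3477  0.057 ] (np.float64(0.16699878367922738), np.float64(0.0621570894088743))
back inner R [ 0.4795 -0.4671  0.057 ] (np.float64(0.16698228531573775), np.float64(-0.06767094316804133))
panel in [ 0.4232 -0.2853  0.078 ] (np.float64(0.043828548959879), np.float64(0.07744534535340562))
panelin2 [ 0.362  -0.4312  0.078 ] (np.float64(0.04480281281140675), np.float64(-0.0806711245201555))
panel out [ 0.4165 -0.2824  0.078 ] (np.float64(0.03653065783032664), np.float64(0.07747078818395092))
panelout2 [ 0.3539 -0.4281  0.078 ] (np.float64(0.036156519977703375), np.float64(-0.08104701847487812))
stub [ 0.483  -0.3942  0.059 ] (np.float64(0.14156103560082509), np.float64(0.000814850586006233))
stubS [ 0.4824 -0.3903  0.059 ] (np.float64(0.1394925993862314), np.float64(0.0040947324122826275))
divS [ 0.4225 -0.437   0.047 ] (np.float64(0.10274912452485754), np.float64(-0.062349101711045664))
divS [ 0.4647 -0.3308  0.047 ] (np.float64(0.09985035731904289), np.float64(0.05191169628247199))
```

```bash
python3 - <<'E'
from h import *
import pickle
np.set_printoptions(precision=3,suppress=True)
t=pickle.load(open('top0.pkl','rb'));s=pickle.load(open('side0.pkl','rb'))
for uv in [(183,150),(225,145),(275,137),(325,137)]:
  print(uv)
  for z in (0,.05,.1,.15,.2,.25,.3,.4):
    X=w(t,*uv,z);print(z,X,px(s,X))
crop(s,'s11',60,60,260,260,4);crop(t,'t11',150,80,350,180,4)
E
```

```text
(183, 150)
0 [ 0.654 -0.108  0.   ] [165.133 307.998]
0.05 [ 0.637 -0.119  0.05 ] [172.823 283.874]
0.1 [ 0.621 -0.13   0.1  ] [181.167 257.959]
0.15 [ 0.605 -0.141  0.15 ] [190.216 230.144]
0.2 [ 0.588 -0.152  0.2  ] [200.018 200.329]
0.25 [ 0.572 -0.163  0.25 ] [210.623 168.427]
0.3 [ 0.555 -0.174  0.3  ] [222.076 134.38 ]
0.4 [ 0.523 -0.196  0.4  ] [247.649  59.846]
(225, 145)
0 [ 0.662 -0.197  0.   ] [174.075 269.022]
0.05 [ 0.645 -0.204  0.05 ] [181.209 247.146]
0.1 [ 0.628 -0.21   0.1  ] [188.927 223.691]
0.15 [ 0.611 -0.217  0.15 ] [197.277 198.545]
0.2 [ 0.595 -0.223  0.2  ] [206.311 171.604]
0.25 [ 0.578 -0.23   0.25 ] [216.079 142.769]
0.3 [ 0.561 -0.237  0.3  ] [226.634 111.959]
0.4 [ 0.527 -0.25   0.4  ] [250.271  44.26 ]
(275, 137)
0 [ 0.676 -0.303  0.   ] [180.815 229.356]
0.05 [ 0.659 -0.304  0.05 ] [187.376 209.83 ]
0.1 [ 0.641 -0.305  0.1  ] [194.464 188.909]
0.15 [ 0.624 -0.307  0.15 ] [202.125 166.485]
0.2 [ 0.606 -0.308  0.2  ] [210.412 142.45 ]
0.25 [ 0.589 -0.309  0.25 ] [219.38  116.698]
0.3 [ 0.571 -0.311  0.3  ] [229.083  89.129]
0.4 [ 0.536 -0.313  0.4  ] [250.908  28.271]
(325, 137)
0 [ 0.674 -0.408  0.   ] [194.593 196.464]
0.05 [ 0.656 -0.404  0.05 ] [200.532 178.893]
0.1 [ 0.639 -0.4    0.1  ] [206.938 160.068]
0.15 [ 0.622 -0.396  0.15 ] [213.858 139.886]
0.2 [ 0.604 -0.392  0.2  ] [221.341 118.237]
0.25 [ 0.587 -0.388  0.25 ] [229.44   95.011]
0.3 [ 0.569 -0.384  0.3  ] [238.21   70.102]
0.4 [ 0.535 -0.377  0.4  ] [257.989  14.877]
```

View pics/s11.png

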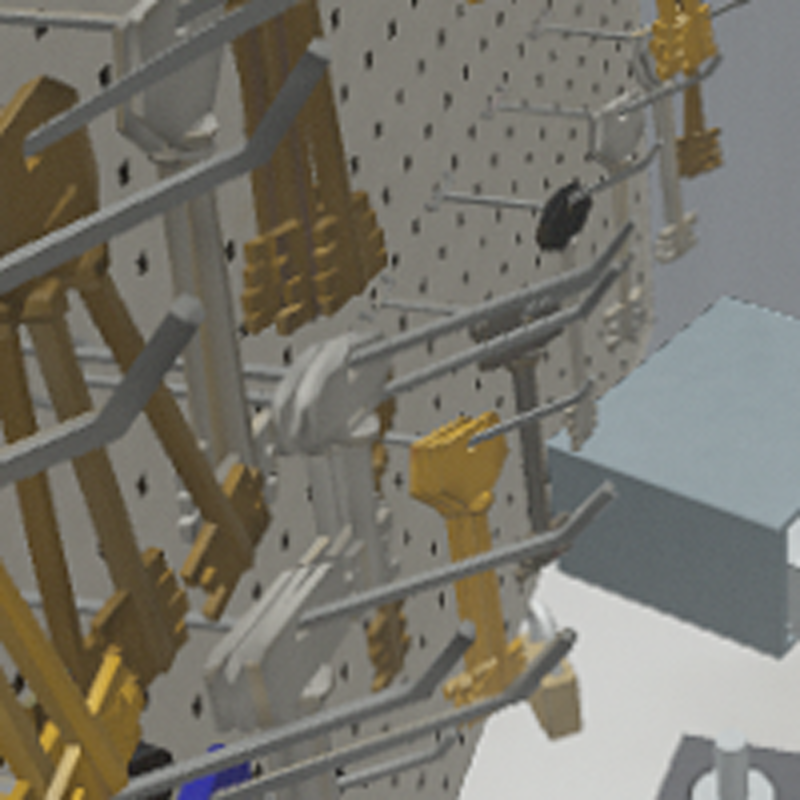

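View pics/t11.png

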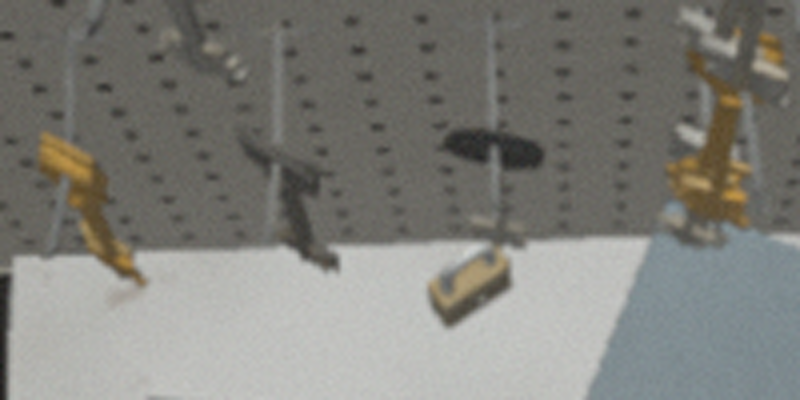

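```bash
python3 -m creep '[0.45,0.014,-0.006,0,0.177,0.45,0.014,-0.006,0,0.177,0.45,0.014,-0.006,0,0.177,0.45,0.014,-0.006,0,0.177,0.45,0.014,-0.006,0,0.177,0.45,0.014,-0.006,-0.02,0.177,0.45,0.014,-0.006,-0.02,0.177,0.45,0.014,-0.006,-0.02,0.177,0.45,0.014,-0.006,-0.02,0.177,0.45,0,0,0,0]' 20
python3 - <<'E'
from h import *
import pickle
c=cam('wrist','w12');pickle.dump(c,open('wrist2.pkl','wb'))
print(telemetry.observe()['tool_pos'],telemetry.observe()['tool_rot'])
E
```

```text
time: 11.6
tool_pos: [0.4707, -0.3845, 0.1455]
tool_rot: [3.099, -0.027, 2.802]
contact_force: [-0.3, 1.2, 0.0]
opening: 0.0414
[ 0.47055589 -0.38465528  0.14654985] [ 3.09984052 -0.02582     2.80014304]
```

View pics/w12.png

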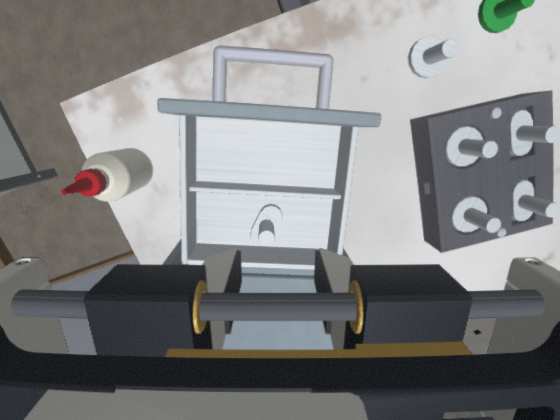

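```bash
cat >> h.py <<'E'
from scipy.spatial.transform import Rotation as Ro
def tool():
    o=telemetry.observe();R=Ro.from_euler('xyz',o['tool_rot']).as_matrix()
    return o['tool_pos'],R,o
E
python3 - <<'E'
from h import *
import pickle
np.set_printoptions(precision=4,suppress=True)
c=pickle.load(open('wrist2.pkl','rb'))
p,R,o=tool();print(p,R[:,2],R[:,1])
print('stub',w(c,266,236,.059), 'bottle',w(c,92,183,.085))
for d in(0,-.0,-.05,-.09): print(p+[0,0,d], px(c,p+[0,0,d]))
for n,u,v in [('knobfar',488,149),('turnfar',551,134),('knobnear',488,224) ]: pass
print('loose top',w(c,449,47,.042))
E
```

```text
[ 0.4706 -0.3847  0.1465] [-0.0103  0.048  -0.9988] [0.3356 0.9411 0.0417]
stub [ 0.4814 -0.394   0.059 ] bottle [ 0.3909 -0.4949  0.085 ]
[ 0.4706 -0.3847  0.1465] [276.0747 266.6919]
[ 0.4706 -0.3847  0.1465] [276.0747 266.6919]
[ 0.4706 -0.3847  0.0965] [273.3935 236.3778]
[ 0.4706 -0.3847  0.0565] [271.9569 220.1013]
loose top [ 0.3859 -0.2005  0.042 ]
```

```bash
python3 -m creep '[0.45,0.0115,-0.0085,-0.02,-0.062,0.45,0,0,-0.025,0,0.45,0,0,-0.02,0,0.45,0,0,0,0]' 20
python3 - <<'E'
from h import *
import pickle
c=cam('wrist','w13')
print(tool()[0],tool()[1][:,2]);p=tool()[0]
print(px(c,p))
E
```

```text
time: 12.15
tool_pos: [0.4803, -0.3931, 0.0821]
tool_rot: [3.101, -0.026, 2.722]
contact_force: [-0.0, 0.9, 0.1]
opening: 0.0412
[ 0.48082733 -0.39368897  0.08319542] [-0.00549321  0.04638547 -0.99890851]
[276.08998429 268.13904366]
```

View pics/w13.png

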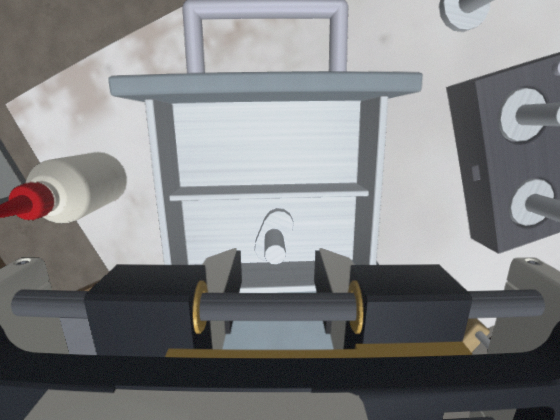

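```bash
python3 -m creep '[0.45,0.0005,0,-0.02,0.016,0.45,0,0,-0.02,0,0.45,0,0,-0.004,0,0.45,0,0,0,0]' 20; python3 -m creep '[0,0,0,0,0,0,0,0,0,0,0,0,0,0,0,0,0,0,0,0]' 25
```

```text
time: 12.7
tool_pos: [0.4829, -0.3961, 0.0451]
tool_rot: [3.105, -0.015, 2.733]
contact_force: [-0.1, -0.8, 0.2]
opening: 0.0414
time: 13.2
tool_pos: [0.4837, -0.397, 0.0478]
tool_rot: [3.107, -0.012, 2.733]
contact_force: [1.2, 0.1, -0.5]
opening: 0.0129
```

```bash
python3 -m creep '[0.45,0,0,0,0,0.45,-0.001,0.002,0,0,0.45,0,0,-0.007,0,0.45,0,0,-0.006,0,0.45,0,0,0,0]' 20; python3 -m creep '[0,0,0,0,0,0,0,0,0,0,0,0,0,0,0]' 30
```

```text
time: 13.82
tool_pos: [0.4824, -0.3946, 0.0334]
tool_rot: [3.107, -0.013, 2.733]
contact_force: [-0.6, 0.1, 0.4]
opening: 0.0412
time: 14.2
tool_pos: [0.4825, -0.3948, 0.0335]
tool_rot: [3.107, -0.012, 2.733]
contact_force: [-0.1, -0.2, -0.1]
opening: 0.0162
```

```bash
python3 -m creep '[0,0,0,0,0,0,0,0,0,0,0,0,0,0.015,0,0,0,0,0.02,0,0,0,0,0.012,0,0,0,0,0,0]' 30
python3 - <<'E'
from h import *
c=cam('wrist','w14');s=cam('side');crop(s,'s14',220,130,370,250,5)
print(tool()[0],tool()[2]['opening'])
E
```

```text
time: 14.95
tool_pos: [0.4828, -0.395, 0.0843]
tool_rot: [3.107, -0.011, 2.733]
contact_force: [-0.7, -0.4, -0.4]
opening: 0.0133
[ 0.48226094 -0.39442361  0.08289965] 0.013293206237615424
```

View pics/w14.png

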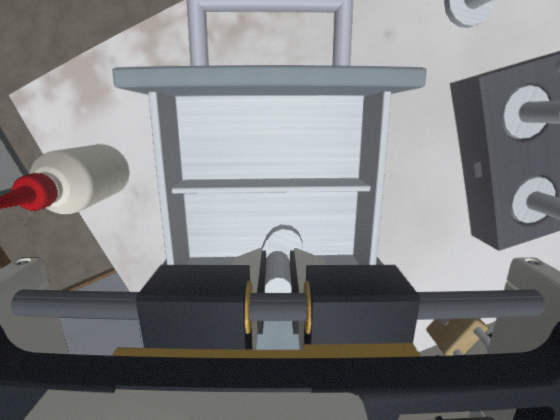

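View pics/s14.png

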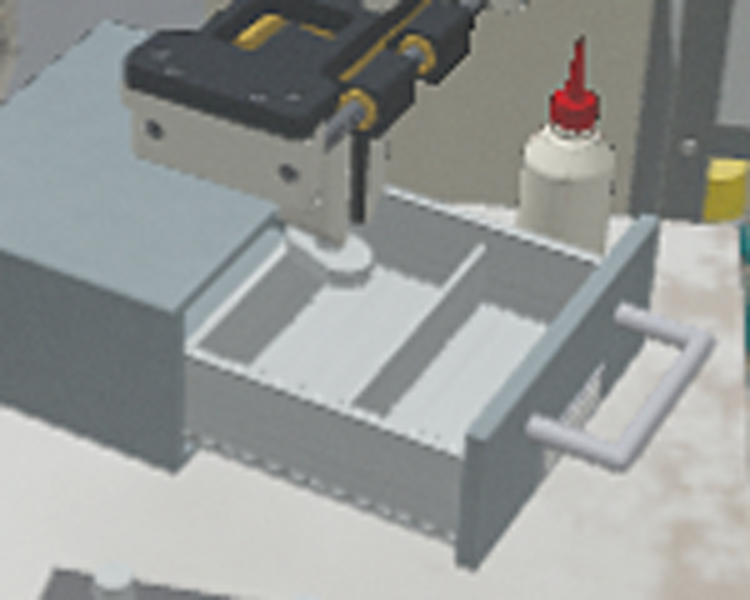

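```bash
python3 -m creep '[0,-0.0207,0.0088,0.003,0,0,-0.0207,0.0088,0.0,0,0,-0.0207,0.0088,0,0,0,0,0,0,0,0,0,0,0,0]' 30
python3 - <<'E'
from h import *
c=cam('wrist','w15')
print(tool()[0],tool()[2]['opening']);d=tool()[0][:2]-[.352,-.3415];print(d@[.9197,-.3923],d@[.3923,.9197])
E
```

```text
time: 15.68
tool_pos: [0.418, -0.3662, 0.0826]
tool_rot: [3.104, -0.018, 2.733]
contact_force: [-0.1, 0.0, -0.3]
opening: 0.0133
[ 0.41802475 -0.36605932  0.08250973] 0.013209241987224455
0.0703575799552287 0.0033143002362921925
```

View pics/w15.png

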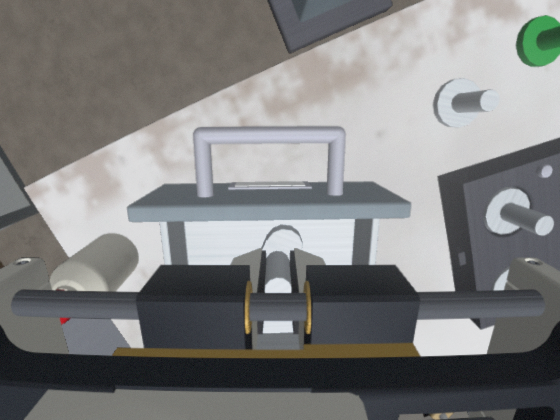

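```bash
python3 -m creep '[0,0.003,-0.001,-0.015,0,0,0,0,-0.015,0,0,0,0,-0.010,0,0,0,0,0,0]' 30; python3 - <<'E'
from h import *
c=cam('side');crop(c,'s16',220,130,370,250,5)
print(tool()[0],tool()[2]['opening']);d=tool()[0][:2]-[.352,-.3415];print(d@[.9197,-.3923],d@[.3923,.9197])
E
```

```text
time: 16.23
tool_pos: [0.422, -0.3669, 0.038]
tool_rot: [3.103, -0.019, 2.734]
contact_force: [0.3, 0.2, -0.7]
opening: 0.0131
[ 0.42216264 -0.36716604  0.0385091 ] 0.01296499567074762
0.07459737024505889 0.0039197450407128
```

View pics/s16.png

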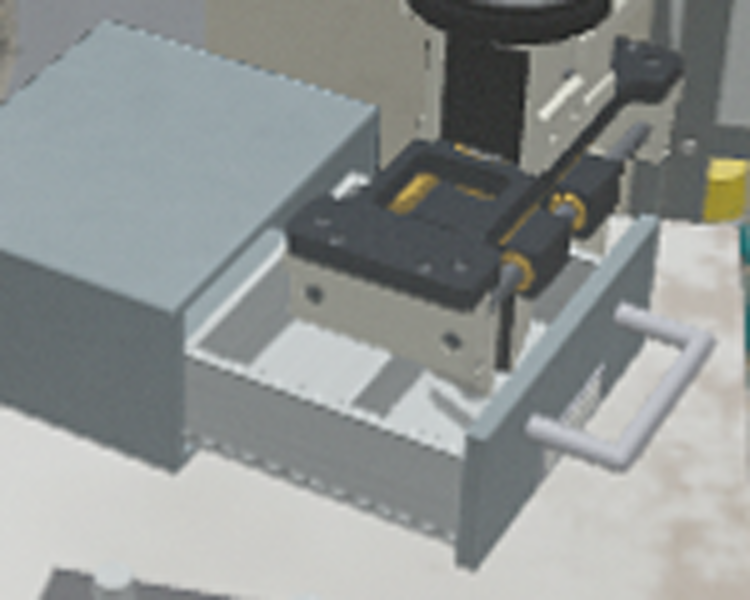

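```bash
python3 -m creep '[0,0,0,-0.004,0,0,0,0,0,0]' 30; python3 -m creep '[0.25,0,0,0,0,0.25,0,0,0,0,0.25,0,0,0.02,0,0.25,0,0,0.03,0,0.3,0,0,0.05,0,0.3,0,0,0.04,0,0.3,0,0,0,0]' 30;  python3 - <<'E'
from h import *
import pickle
c=cam('wrist','w17');pickle.dump(c,open('wrist3.pkl','wb'))
c=cam('side');crop(c,'s17',220,130,370,250,5)
print(tool()[0],tool()[1][:,2])
E
```

```text
time: 16.52
tool_pos: [0.4225, -0.3675, 0.0348]
tool_rot: [3.104, -0.017, 2.734]
contact_force: [-0.4, -0.8, -0.7]
opening: 0.0132
time: 17.4
tool_pos: [0.4223, -0.3676, 0.1805]
tool_rot: [3.105, -0.015, 2.733]
contact_force: [0.6, -0.8, -0.7]
opening: 0.0273
[ 0.421127   -0.36618199  0.17715465] [-0.00366021  0.04457511 -0.99899933]
```

View pics/w17.png

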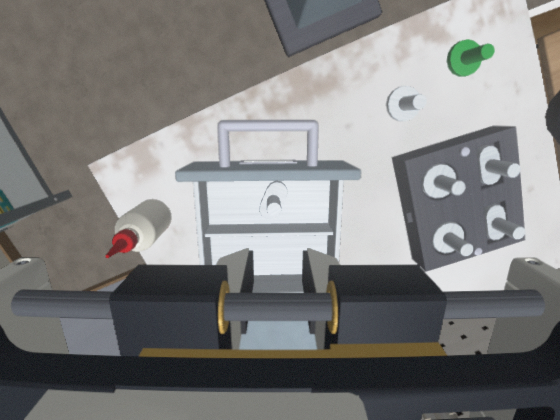

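View pics/s17.png

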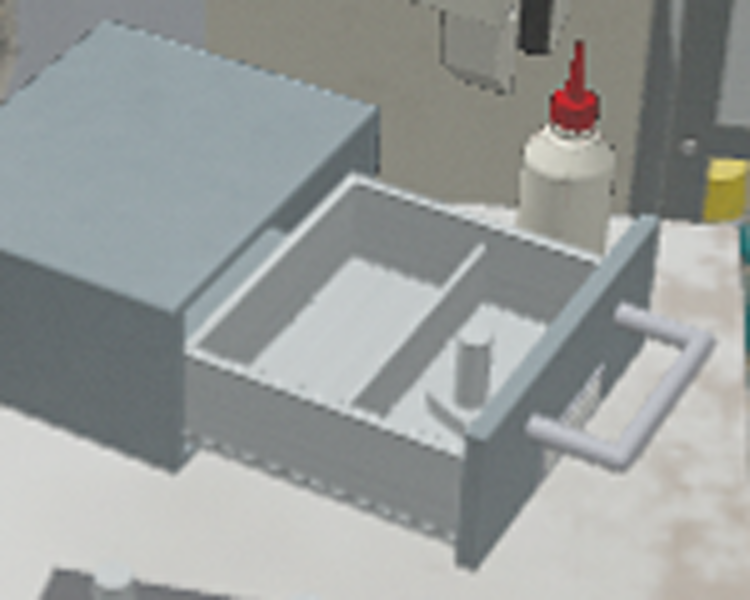

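```bash
python3 - <<'E'
from h import *
import pickle
np.set_printoptions(precision=4,suppress=True)
c=pickle.load(open('wrist3.pkl','rb'))
for n,u,v,z in [('kn',458,186,.068),('kf',467,246,.068),('tn',511,170,.068),('tf',516,230,.068),('loose',418,101,.042)]: print(n,w(c,u,v,z))
E
```

```text
kn [ 0.4703 -0.199   0.068 ]
kf [ 0.5341 -0.2048  0.068 ]
tn [ 0.4765 -0.1459  0.068 ]
tf [ 0.5394 -0.1524  0.068 ]
loose [ 0.3861 -0.2014  0.042 ]
```

```bash
python3 -m creep '[0.4,0.024,0.043,0,0.061,0.4,0.024,0.043,0,0.061,0.4,0.024,0.043,0,0.061,0.4,0.024,0.043,-0.015,0.061,0.4,0.024,0.043,-0.02,0.061,0.4,0,0,0,0]' 20;  python3 - <<'E'
from h import *
import pickle
c=cam('wrist','w18');pickle.dump(c,open('wrist4.pkl','wb'))
print(tool()[0],tool()[1][:,2],tool()[2]['tool_rot'],px(c,tool()[0]))
E
```

```text
time: 18.25
tool_pos: [0.539, -0.1429, 0.1309]
tool_rot: [3.096, -0.037, 3.045]
contact_force: [-0.6, -1.1, -0.3]
opening: 0.0367
[ 0.53881559 -0.14466686  0.1317266 ] [-0.03110724  0.04750059 -0.99838672] [ 3.09736671 -0.03566977  3.04310097] [272.90673796 266.3999738 ]
```

View pics/w18.png

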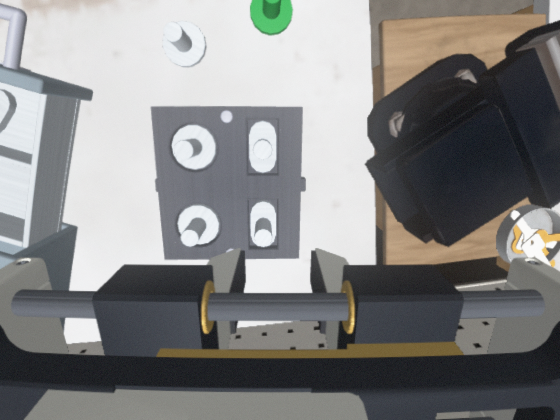

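```bash
python3 - <<'E'
from h import *
import pickle
np.set_printoptions(precision=4,suppress=True)
c=pickle.load(open('wrist4.pkl','rb'))
for n,u,v,z in [('tf',264,239,.068),('tn',262,148,.068),('kn',183,149,.068),('kf',188,240,.068),('loose',178,34,.042)]: print(n,w(c,u,v,z))
E
```

```text
tf [ 0.5449 -0.1502  0.068 ]
tn [ 0.4764 -0.1441  0.068 ]
kn [ 0.4713 -0.1999  0.068 ]
kf [ 0.5392 -0.208   0.068 ]
loose [ 0.3891 -0.1968  0.042 ]
```

```bash
python3 -m creep '[0.4,0.005,-0.006,-0.02,0,0.4,0,0,-0.025,0,0.4,0,0,0,0]' 20;  python3 - <<'E'
from h import *
import pickle
c=cam('wrist','w19');crop(c,'w19',200,150,360,300,5)
print(tool()[0],tool()[1][:,2],tool()[2]['tool_rot'],px(c,tool()[0]))
E
```

```text
time: 18.68
tool_pos: [0.5425, -0.1549, 0.083]
tool_rot: [3.098, -0.037, 3.038]
contact_force: [-0.5, 0.2, 0.6]
opening: 0.0367
[ 0.5432953  -0.15523483  0.08420436] [-0.03052348  0.04630203 -0.99846104] [ 3.09868612 -0.03519244  3.03788405] [275.59762268 268.04311148]
```

View pics/w19.png

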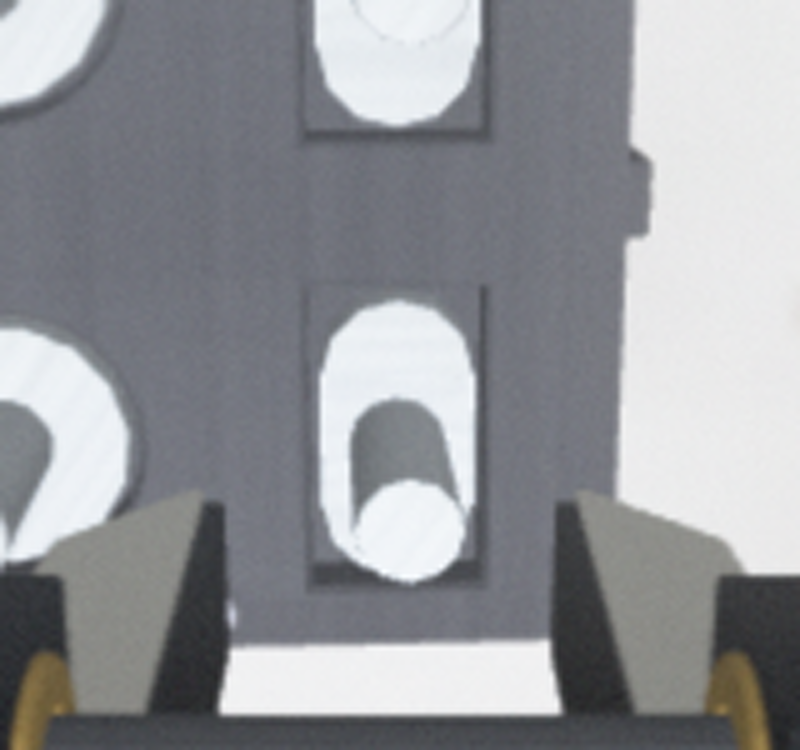

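```bash
python3 - <<'E'
from h import *
c=read_camera('wrist');print(w(c,282,256,.068),tool()[0])
E
python3 -m creep '[0.4,0.0,0.004,-0.02,0,0.4,0,0,-0.018,0,0.4,0,0,0,0]' 20
```

```text
[ 0.54473337 -0.15102202  0.068     ] [ 0.54395559 -0.15518304  0.08522914]
time: 19.15
tool_pos: [0.5457, -0.154, 0.0497]
tool_rot: [3.101, -0.027, 3.035]
contact_force: [0.3, 0.2, -0.5]
opening: 0.0368
```

```bash
python3 -m creep '[0.4,-0.001,0.003,-0.006,0,0.4,0,0,0,0]' 20;python3 -m creep '[0,0,0,0,0,0,0,0,0,0,0,0,0,0,0,0,0,0,0,0]' 30
```

```text
time: 19.4
tool_pos: [0.5457, -0.1517, 0.0453]
tool_rot: [3.102, -0.024, 3.034]
contact_force: [-0.2, 0.2, 1.0]
opening: 0.0366
time: 19.9
tool_pos: [0.5464, -0.1521, 0.0467]
tool_rot: [3.103, -0.022, 3.035]
contact_force: [-0.4, 0.1, -0.8]
opening: 0.0132
```

```bash
python3 -m creep '[0,0,0,0.01,0,0,0,0,0.02,0,0,0,0,0.03,0,0,0,0,0.03,0,0,0,0,0,0]' 35;  python3 - <<'E'
from h import *
import pickle
c=cam('wrist','w20')
print(tool()[0],tool()[1][:,2],tool()[2]['tool_rot'],tool()[2]['opening'])
O=np.array([.352,-.3415]);print(O+.073*np.array([.9197,-.3923])+.041*np.array([.3923,.9197]))
E
```

```text
time: 20.52
tool_pos: [0.546, -0.1518, 0.1409]
tool_rot: [3.103, -0.022, 3.035]
contact_force: [0.1, -0.2, -1.3]
opening: 0.0131
[ 0.54515347 -0.15137225  0.13938582] [-0.02032759  0.04178036 -0.99892001] [ 3.10220914 -0.02469046  3.03470684] 0.01298455025231301
[ 0.4352224 -0.3324302]
```

View pics/w20.png

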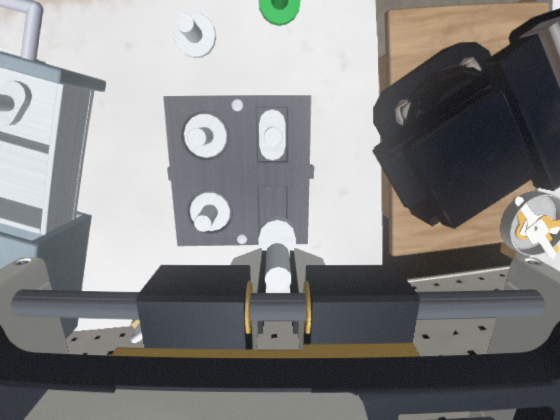

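```bash
python3 -m creep '[0,-0.0215,-0.0355,0,-0.059,0,-0.0215,-0.0355,0,-0.059,0,-0.0215,-0.0355,0,-0.059,0,-0.0215,-0.0355,0,-0.059,0,-0.0215,-0.0355,0,-0.059,0,0,0,0,0,0,0,0,0,0]' 35;  python3 - <<'E'
from h import *
import pickle
c=cam('wrist','w21')
print(tool()[0],tool()[1][:,2],tool()[2]['tool_rot'],tool()[2]['opening'])
E
```

```text
time: 21.45
tool_pos: [0.4305, -0.3296, 0.1304]
tool_rot: [3.096, -0.039, 2.732]
contact_force: [-0.1, 0.7, -1.5]
opening: 0.0127
[ 0.43058017 -0.32946221  0.13041951] [-0.01731806  0.05685311 -0.99823234] [ 3.09628566 -0.03853116  2.73298088] 0.012868790607717163
```

View pics/w21.png

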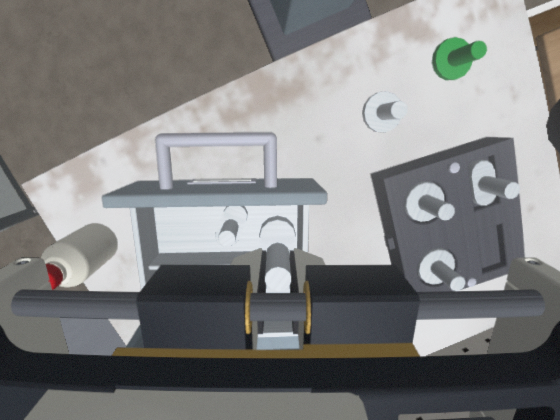

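```bash
python3 -m creep '[0,0.004,-0.002,-0.02,0,0,0,0,-0.025,0,0,0,0,-0.02,0,0,0,0,0,0]' 35;  python3 - <<'E'
from h import *
c=cam('wrist','w22')
print(tool()[0],tool()[2]['tool_rot'])
d=tool()[0][:2]-[.352,-.3415];print(d@[.9197,-.3923],d@[.3923,.9197])
E
```

```text
time: 22.0
tool_pos: [0.4372, -0.3269, 0.0632]
tool_rot: [3.095, -0.039, 2.741]
contact_force: [0.1, 0.8, 0.3]
opening: 0.0131
[ 0.4376364  -0.32741865  0.06412904] [ 3.0959576  -0.03739769  2.74079683]
0.07323567922389015 0.04654577633387974
```

View pics/w22.png

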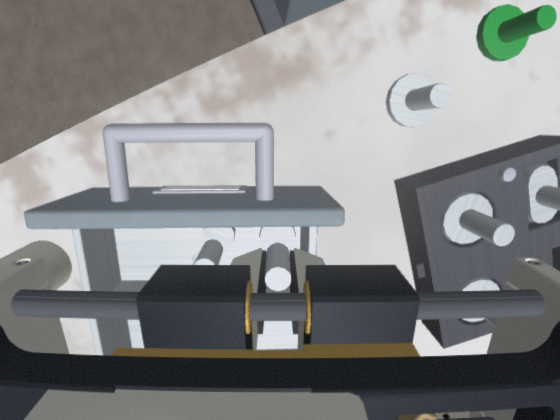

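```bash
python3 -m creep '[0,-0.002,-0.007,0,0,0,0,0,-0.012,0,0,0,0,0,0]' 35;python3 - <<'E'
from h import *
print(tool()[0],tool()[2]['tool_rot'])
d=tool()[0][:2]-[.352,-.3415];print(d@[.9197,-.3923],d@[.3923,.9197])
E
```

```text
time: 22.42
tool_pos: [0.4368, -0.3352, 0.0534]
tool_rot: [3.097, -0.034, 2.742]
contact_force: [-0.3, -0.1, -0.2]
opening: 0.0131
[ 0.43676445 -0.33524353  0.05340807] [ 3.09738425 -0.03406339  2.74197521]
0.07550344917439356 0.039007172084642834
```

```bash
python3 -m creep '[0,-0.001,0,-0.009,0,0,0,0,-0.003,0,0,0,0,0,0]' 35
```

```text
time: 22.8
tool_pos: [0.4356, -0.3354, 0.0407]
tool_rot: [3.097, -0.034, 2.742]
contact_force: [-0.4, 0.1, -1.9]
opening: 0.0129
```

```bash
python3 -m creep '[0,0,0,-0.003,0,0,0,0,0,0]' 35; python3 -m creep '[0.23,0,0,0,0,0.23,0,0,0,0,0.23,0,0,0.01,0,0.23,0,0,0.02,0,0.23,0,0,0.03,0,0.3,0,0,0.05,0,0.3,0,0,0.02,0,0.3,0,0,0,0]';  python3 - <<'E'
from h import *
c=cam('wrist','w23');c=cam('side');crop(c,'s23',220,130,370,250,5)
print(tool()[0],tool()[2]['tool_rot'])
E
```

```text
time: 23.05
tool_pos: [0.436, -0.3356, 0.0381]
tool_rot: [3.098, -0.033, 2.742]
contact_force: [0.8, 0.6, 1.2]
opening: 0.0128
time: 24.05
tool_pos: [0.4358, -0.3352, 0.175]
tool_rot: [3.098, -0.031, 2.742]
contact_force: [-0.9, -0.2, -0.3]
opening: 0.0274
[ 0.43514668 -0.33455016  0.17291915] [ 3.09660552 -0.03457733  2.74160213]
```

View pics/w23.png

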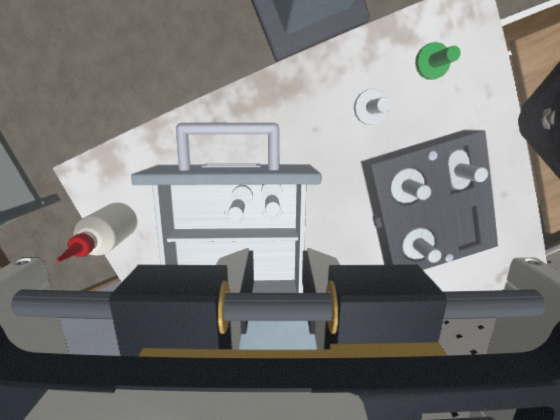

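View pics/s23.png

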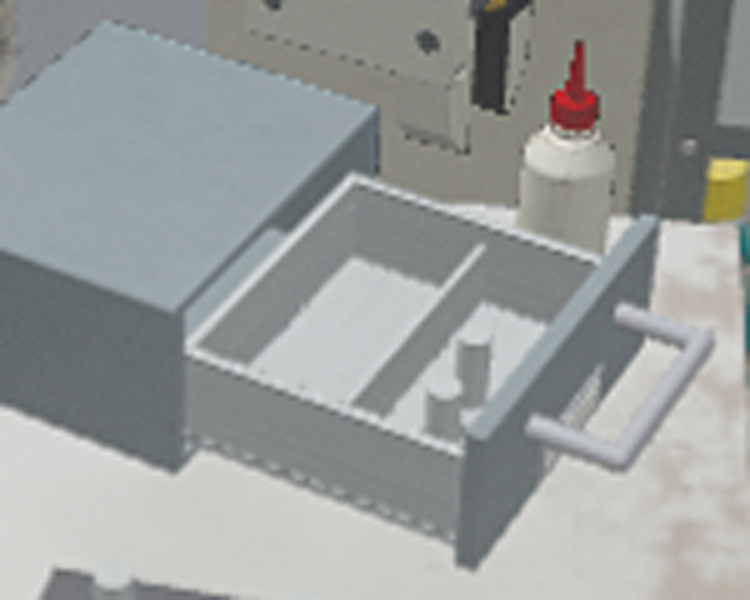

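```bash
python3 -m creep '[0.4,0.02,0.025,0,0.059,0.4,0.02,0.025,0,0.059,0.4,0.02,0.025,0,0.059,0.4,0.02,0.025,-0.025,0.059,0.4,0.02,0.025,-0.025,0.059,0.4,0,0,-0.02,0,0.4,0,0,0,0]' 20;  python3 - <<'E'
from h import *
import pickle
c=cam('wrist','w24');crop(c,'w24',180,120,380,300,4);pickle.dump(c,open('wrist4.pkl','wb'))
print(tool()[0],tool()[1][:,2],tool()[2]['tool_rot'],px(c,tool()[0]))
E
```

```text
time: 25.02
tool_pos: [0.5331, -0.2026, 0.0906]
tool_rot: [3.089, -0.051, 3.045]
contact_force: [0.2, -0.1, -0.2]
opening: 0.0369
[ 0.53369587 -0.20295252  0.09162635] [-0.04376159  0.0562293  -0.99745836] [ 3.0898279  -0.04907125  3.04489656] [275.51586191 267.52507366]
```

View pics/w24.png

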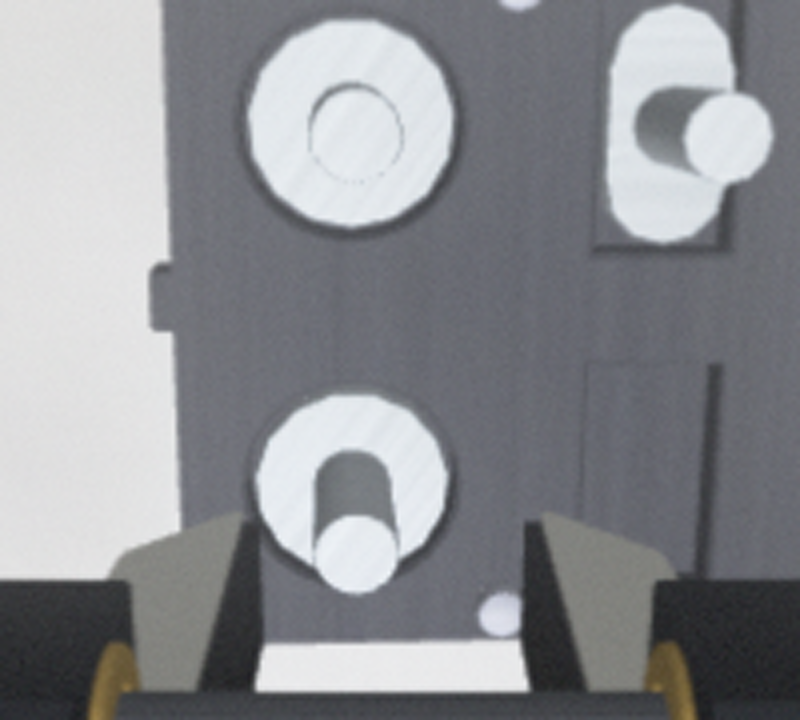

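```bash
python3 - <<'E'
from h import *
c=read_camera('wrist');print(w(c,180+356/4,120+553/4,.068),tool()[0])
E
python3 -m creep '[0.4,0,0,0,0,0.4,0,0,0,0,0.4,0,0,0,0]' 20
```

```text
[ 0.53854626 -0.20685432  0.068     ] [ 0.53424053 -0.20368579  0.0927752 ]
time: 25.5
tool_pos: [0.5347, -0.2052, 0.0949]
tool_rot: [3.092, -0.044, 3.042]
contact_force: [-0.2, -1.0, -0.3]
opening: 0.0367
```

```bash
python3 -m creep '[0.4,0.003,0,-0.02,0,0.4,0,0,-0.02,0,0.4,0,0,-0.01,0,0.4,0,0,0,0]' 20
```

```text
time: 26.0
tool_pos: [0.5387, -0.2064, 0.0457]
tool_rot: [3.094, -0.04, 3.041]
contact_force: [0.1, 0.2, -0.1]
opening: 0.0367
```

```bash
python3 -m creep '[0,0,0,-0.001,0,0,0,0,0,0,0,0,0,0,0,0,0,0,0,0]' 30; python3 -m creep '[0,0,0,0.01,0,0,0,0,0.02,0,0,0,0,0.03,0,0,0,0,0.03,0,0,0,0,0,0]' 35;  python3 - <<'E'
from h import *
c=cam('wrist','w25')
print(tool()[0],tool()[1][:,2],tool()[2]['tool_rot'],tool()[2]['opening'])
O=np.array([.352,-.3415]);print(O+.136*np.array([.9197,-.3923])+.040*np.array([.3923,.9197]))
E
```

```text
time: 26.5
tool_pos: [0.5398, -0.2072, 0.0468]
tool_rot: [3.096, -0.036, 3.041]
contact_force: [-0.1, 0.6, -0.0]
opening: 0.0129
time: 27.12
tool_pos: [0.5396, -0.2069, 0.1416]
tool_rot: [3.096, -0.036, 3.041]
contact_force: [-0.1, 0.1, -0.5]
opening: 0.0129
[ 0.53880683 -0.20640508  0.1400355 ] [-0.03335478  0.05048775 -0.99816754] [ 3.09468238 -0.03829537  3.04126479] 0.012975070840242721
[ 0.4927712 -0.3580648]
```

View pics/w25.png

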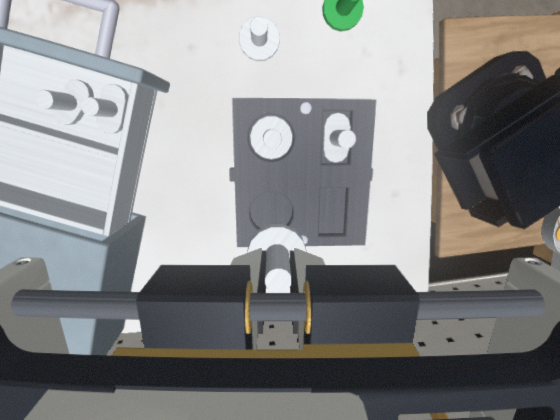

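```bash
python3 -m creep '[0,-0.0112,-0.037,0,-0.074,0,-0.0112,-0.037,0,-0.074,0,-0.0112,-0.037,0,-0.074,0,-0.0112,-0.037,0,-0.074,0,0,0,0,0,0,0,0,0,0]' 35;  python3 - <<'E'
from h import *
c=cam('wrist','w26')
print(tool()[0],tool()[1][:,2],tool()[2]['tool_rot'],tool()[2]['opening'])
d=tool()[0][:2]-[.352,-.3415];print(d@[.9197,-.3923],d@[.3923,.9197])
E
```

```text
time: 27.92
tool_pos: [0.4894, -0.3547, 0.1319]
tool_rot: [3.089, -0.051, 2.738]
contact_force: [0.6, -0.3, -0.1]
opening: 0.0126
[ 0.48945046 -0.35461401  0.13194219] [-0.02607186  0.06785356 -0.99735458] [ 3.08936746 -0.05067587  2.73876269] 0.013175595020778419
0.1315578107773683 0.04186085630982183
```

View pics/w26.png

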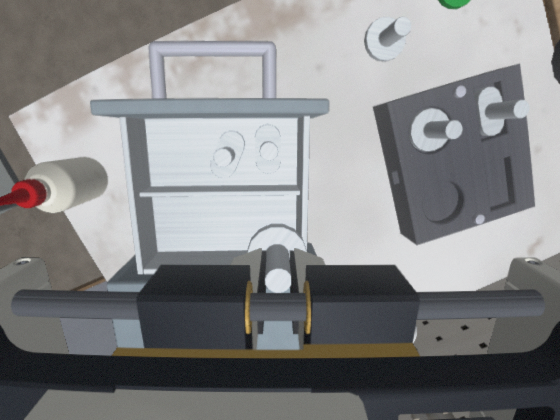

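```bash
python3 -m creep '[0,0.001,-0.0035,-0.02,0,0,0,0,-0.025,0,0,0,0,-0.015,0,0,0,0,0,0]' 35;  python3 - <<'E'
from h import *
c=cam('side','s27');crop(c,'s27',220,130,370,250,5)
print(tool()[0],tool()[2]['tool_rot'])
d=tool()[0][:2]-[.352,-.3415];print(d@[.9197,-.3923],d@[.3923,.9197])
E
```

```text
time: 28.48
tool_pos: [0.4922, -0.3539, 0.0702]
tool_rot: [3.089, -0.051, 2.746]
contact_force: [-0.3, -0.3, -1.2]
opening: 0.0131
[ 0.49250162 -0.35426308  0.07097643] [ 3.08893793 -0.04985426  2.74540984]
0.13422629150981283 0.04338058245103802
```

View pics/s27.png

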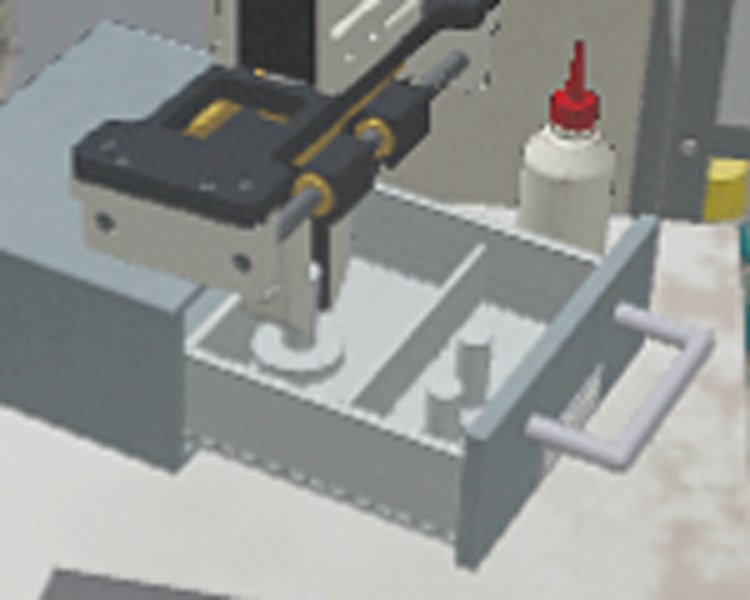

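```bash
python3 -m creep '[0,-0.002,-0.0055,0,0,0,0,0,-0.013,0,0,0,0,-0.012,0,0,0,0,0,0]' 35;  python3 - <<'E'
from h import *
print(tool()[0],tool()[2]['tool_rot'])
d=tool()[0][:2]-[.352,-.3415];print(d@[.9197,-.3923],d@[.3923,.9197])
E
```

```text
time: 29.02
tool_pos: [0.4911, -0.3608, 0.0462]
tool_rot: [3.09, -0.047, 2.746]
contact_force: [-0.1, 0.2, -0.4]
opening: 0.0129
[ 0.49114587 -0.36081526  0.04621204] [ 3.09023233 -0.04671303  2.74556339]
0.13554983134614196 0.03682267647641424
```

```bash
python3 -m creep '[0,0,0,-0.006,0,0,0,0,-0.002,0,0,0,0,0,0]' 35; python3 -m creep '[0.23,0,0,0,0,0.23,0,0,0,0,0.23,0,0,0.01,0,0.23,0,0,0.02,0,0.23,0,0,0.03,0,0.3,0,0,0.05,0,0.3,0,0,0.02,0,0.3,0,0,0,0]';  python3 - <<'E'
from h import *
c=cam('wrist','w28');c=cam('side');crop(c,'s28',220,130,370,250,5)
print(tool()[0],tool()[2]['tool_rot'])
E
```

```text
time: 29.4
tool_pos: [0.4912, -0.3609, 0.0377]
tool_rot: [3.09, -0.047, 2.746]
contact_force: [0.2, 0.0, -0.2]
opening: 0.0131
time: 30.4
tool_pos: [0.4916, -0.3612, 0.1763]
tool_rot: [3.092, -0.042, 2.745]
contact_force: [-0.1, 0.4, -1.5]
opening: 0.0276
[ 0.49094644 -0.3605394   0.17406841] [ 3.09063293 -0.04560971  2.74552038]
```

View pics/w28.png

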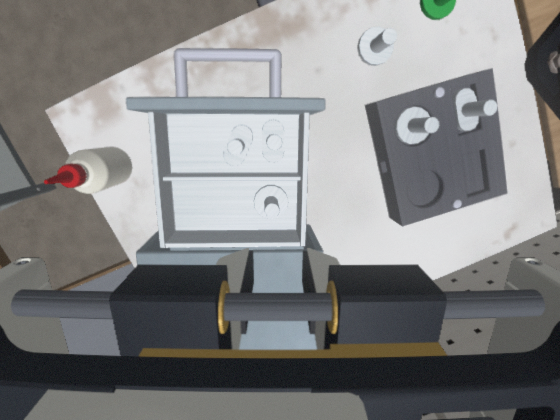

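View pics/s28.png

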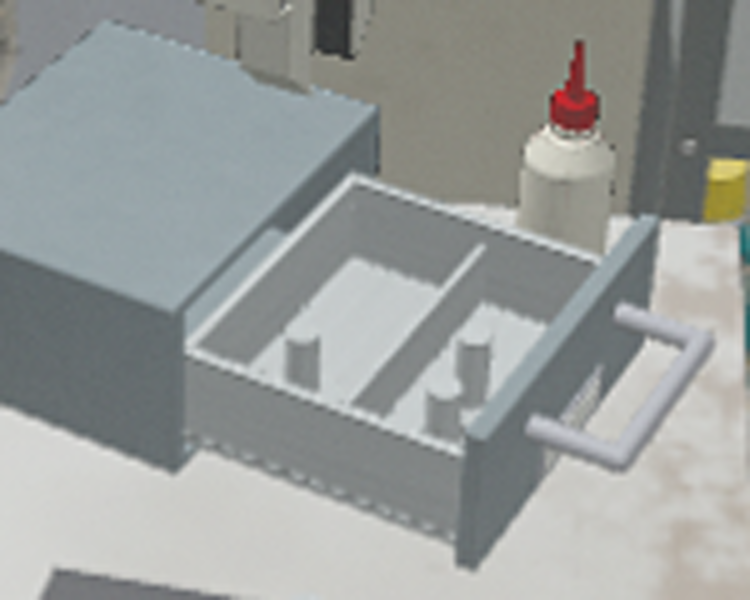

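```bash
python3 -m creep '[0.4,-0.0048,0.0395,0,0,0.4,-0.0048,0.0395,0,0,0.4,-0.0048,0.0395,-0.025,0,0.4,-0.0048,0.0395,-0.03,0,0.4,0,0,-0.02,0,0.4,0,0,0,0,0.4,0,0,0,0]' 20;  python3 - <<'E'
from h import *
c=cam('wrist','w29');crop(c,'w29',180,120,380,300,4)
print(tool()[0],tool()[1][:,2],tool()[2]['tool_rot'],px(c,tool()[0]))
E
```

```text
time: 31.38
tool_pos: [0.4663, -0.1955, 0.0894]
tool_rot: [3.088, -0.06, 2.744]
contact_force: [-0.3, -0.3, 0.0]
opening: 0.0365
[ 0.46631953 -0.19562132  0.08940406] [-0.03383814  0.07273889 -0.99677682] [ 3.0875987  -0.05948036  2.74408249] [276.32581162 266.26589931]
```

View pics/w29.png

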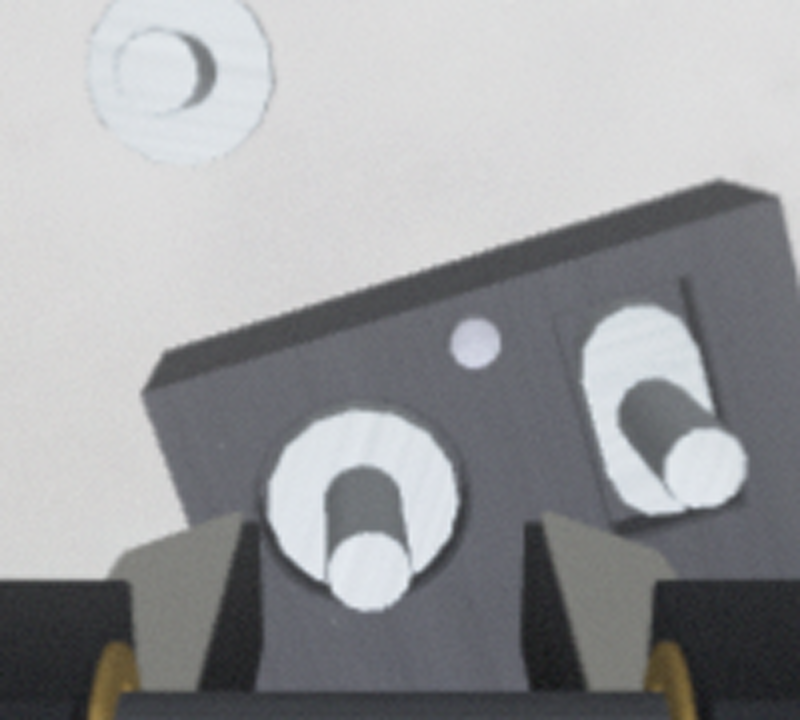

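```bash
python3 - <<'E'
from h import *
c=read_camera('wrist');print(w(c,180+370/4,120+570/4,.068),tool()[0],tool()[1][:,1])
E
python3 -m creep '[0.4,0,0,0,0,0.4,0,0,0,0,0.4,0,0,0,0,0.4,0,0,0,0,0.4,0,0,0,0,0.4,0,0,0,0,0.4,0,0,0,0]' 20
```

```text
[ 0.47197363 -0.19961058  0.068     ] [ 0.46649719 -0.19582735  0.08966665] [0.38965934 0.91938949 0.0537454 ]
time: 32.35
tool_pos: [0.4672, -0.1971, 0.0911]
tool_rot: [3.088, -0.056, 2.743]
contact_force: [0.2, -0.4, -0.3]
opening: 0.0369
```

```bash
python3 -m creep '[0.4,0.004,-0.002,-0.015,0,0.4,0,0,-0.015,0,0.4,0,0,-0.012,0,0.4,0,0,0,0]' 20
```

```text
time: 32.85
tool_pos: [0.4708, -0.1988, 0.045]
tool_rot: [3.088, -0.058, 2.743]
contact_force: [-0.3, 0.1, 0.6]
opening: 0.0372
```

```bash
python3 -m creep '[0,0.001,-0.001,0,0,0,0,0,0,0,0,0,0,0,0,0,0,0,0,0]' 30; python3 -m creep '[0,0,0,0.01,0,0,0,0,0.02,0,0,0,0,0.02,0,0,0,0,0.02,0,0,0,0,0.02,0,0,0,0,0,0]' 35;  python3 - <<'E'
from h import *
c=cam('wrist','w30')
print(tool()[0],tool()[1][:,2],tool()[2]['tool_rot'],tool()[2]['opening'])
O=np.array([.352,-.3415]);print(O+.136*np.array([.9197,-.3923])-.0035*np.array([.3923,.9197]))
E
```

```text
time: 33.35
tool_pos: [0.4724, -0.2005, 0.0459]
tool_rot: [3.089, -0.056, 2.743]
contact_force: [-0.3, 0.2, -0.2]
opening: 0.0132
time: 34.1
tool_pos: [0.4726, -0.2001, 0.1418]
tool_rot: [3.088, -0.054, 2.743]
contact_force: [-0.2, -1.0, -1.2]
opening: 0.0133
[ 0.47203784 -0.19981118  0.14082346] [-0.03037131  0.07073543 -0.99703264] [ 3.08818156 -0.05556845  2.74269563] 0.013159076966977785
[ 0.47570615 -0.39807175]
```

View pics/w30.png

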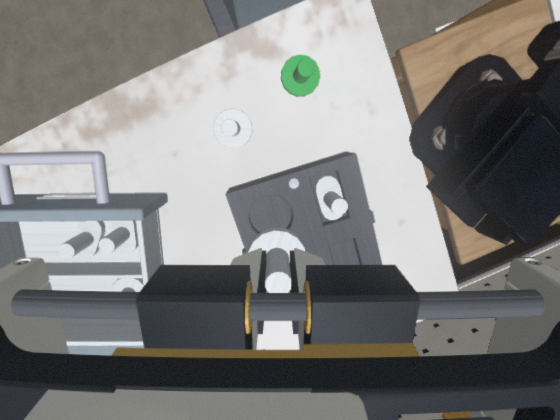

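```bash
python3 -m creep '[0,0.0005,-0.0245,0,0,0,0.0005,-0.0245,0,0,0,0.0005,-0.0245,0,0,0,0.0005,-0.0245,0,0,0,0.0005,-0.0245,0,0,0,0.0005,-0.0245,0,0,0,0.0005,-0.0245,0,0,0,0.0005,-0.0245,0,0,0,0,0,0,0,0,0,0,0,0]' 35;  python3 - <<'E'
from h import *
c=cam('wrist','w31')
print(tool()[0],tool()[1][:,2],tool()[2]['tool_rot'],tool()[2]['opening'])
d=tool()[0][:2]-[.352,-.3415];print(d@[.9197,-.3923],d@[.3923,.9197])
E
```

```text
time: 35.4
tool_pos: [0.4711, -0.4037, 0.1313]
tool_rot: [3.082, -0.07, 2.74]
contact_force: [0.5, 0.1, -1.0]
opening: 0.0132
[ 0.47109601 -0.4035951   0.13130879] [-0.04105067  0.08216077 -0.99577329] [ 3.08196418 -0.07006885  2.74021746] 0.012749832052387316
0.13389251076115197 -0.010387496535248314
```

View pics/w31.png

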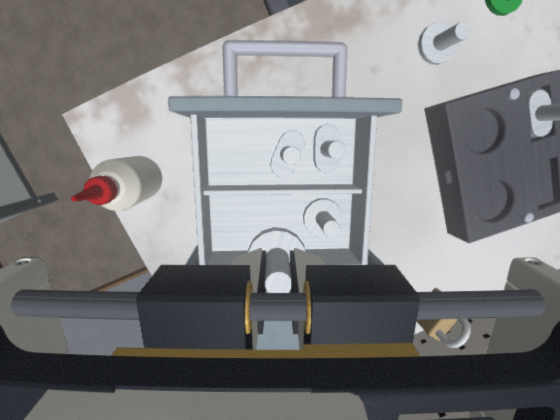

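```bash
python3 -m creep '[0,0.003,0.003,-0.02,0,0,0,0,-0.02,0,0,0,0,-0.015,0,0,0,0,0,0]' 35;  python3 - <<'E'
from h import *
c=cam('side','s32');crop(c,'s32',220,130,370,250,5);c=cam('wrist','w32')
print(tool()[0],tool()[2]['tool_rot'])
d=tool()[0][:2]-[.352,-.3415];print(d@[.9197,-.3923],d@[.3923,.9197])
E
```

```text
time: 35.95
tool_pos: [0.4747, -0.3976, 0.0754]
tool_rot: [3.081, -0.07, 2.743]
contact_force: [-0.7, -0.1, 0.2]
opening: 0.0134
[ 0.47536456 -0.39853083  0.07689538] [ 3.08265228 -0.06739766  2.74282097]
0.13583157979061125 -0.0040553344658108845
```

View pics/s32.png

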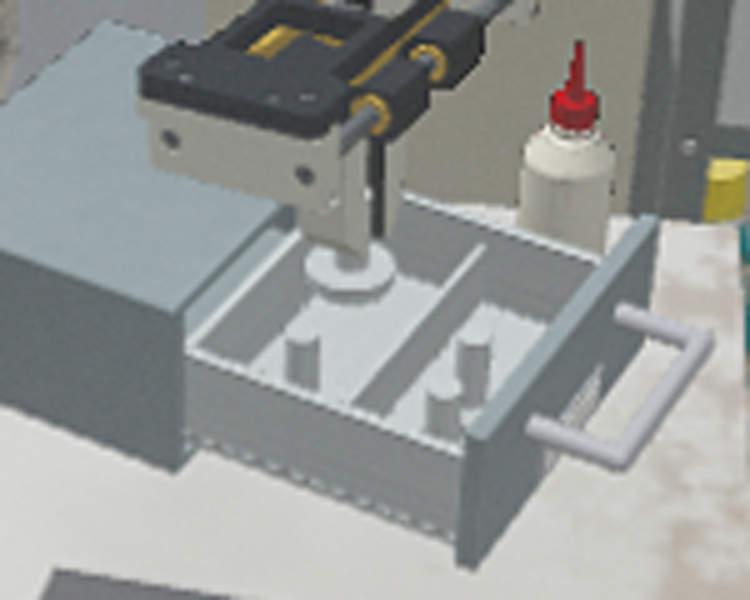

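View pics/w32.png

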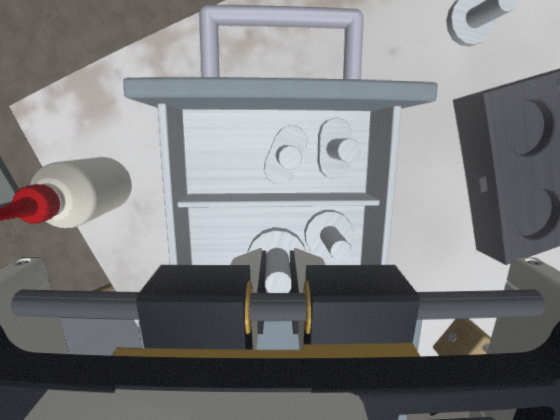

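```bash
python3 - <<'E'
from h import *
c=read_camera('wrist')
O=np.array([.352,-.3415])
for n,u,v,z in [('k1base',329,234,.026),('k1top',341,248,.059),('t c top',291,155,.059),('t far top',346,149,.059),('walls L floor',185,160,.017),('R floor',370,160,.017)]:
  X=w(c,u,v,z);d=X[:2]-O;print(n,X,d@[.9197,-.3923],d@[.3923,.9197])
p,R,o=tool();X=p+R@[0,0,.020];d=X[:2]-O;print('held base',X,d@[.9197,-.3923],d@[.3923,.9197])
E
```

```text
k1base [ 0.48926956 -0.35931073  0.026     ] 0.1332339674993472 0.037470319294025646
k1top [ 0.4884738  -0.35864649  0.059     ] 0.13224152407467618 0.03776904396135123
t c top [ 0.42253284 -0.36575036  0.059     ] 0.07438247180504286 0.00536697389953295
t far top [ 0.43201642 -0.33453378  0.059     ] 0.07085825928739727 0.037797272487841115
walls L floor [ 0.39950835 -0.43306763  0.017     ] 0.07961540757473203 -0.06557722182043196
R floor [ 0.452209   -0.31036574  0.017     ] 0.07994824676943958 0.06794616770544135
held base [ 0.47475139 -0.39725394  0.05736326] 0.13476672520925118 -0.0031215305129320787
```

```bash
python3 -m creep '[0,-0.001,0,-0.015,0,0,0,0,-0.012,0,0,0,0,-0.006,0,0,0,0,0,0]' 35;  python3 - <<'E'
from h import *
print(tool()[0],tool()[2]['tool_rot'])
d=tool()[0][:2]-[.352,-.3415];print(d@[.9197,-.3923],d@[.3923,.9197])
E
```

```text
time: 36.6
tool_pos: [0.4745, -0.3992, 0.0427]
tool_rot: [3.084, -0.065, 2.742]
contact_force: [0.3, -0.4, 0.2]
opening: 0.0132
[ 0.47454285 -0.39921539  0.0427136 ] [ 3.08365224 -0.06540305  2.7424023 ]
0.13534440952366925 -0.005007278927585367
```

```bash
python3 -m creep '[0,0,0,-0.005,0,0,0,0,0,0]' 35; python3 -m creep '[0.23,0,0,0,0,0.23,0,0,0,0,0.23,0,0,0.01,0,0.23,0,0,0.02,0,0.23,0,0,0.03,0,0.3,0,0,0.04,0,0.3,0,0,0.04,0,0.3,0,0,0,0]';  python3 - <<'E'
from h import *
c=cam('wrist','w33');c=cam('side');crop(c,'s33',220,130,370,250,5)
print(tool()[0],tool()[2]['tool_rot'])
E
```

```text
time: 36.85
tool_pos: [0.4747, -0.3994, 0.0376]
tool_rot: [3.084, -0.065, 2.742]
contact_force: [0.4, 0.7, -0.7]
opening: 0.0135
time: 37.85
tool_pos: [0.4751, -0.3998, 0.1871]
tool_rot: [3.086, -0.06, 2.742]
contact_force: [0.1, -1.3, 0.2]
opening: 0.0275
[ 0.47386537 -0.39848982  0.18319006] [ 3.08322911 -0.06634225  2.74230315]
```

View pics/w33.png

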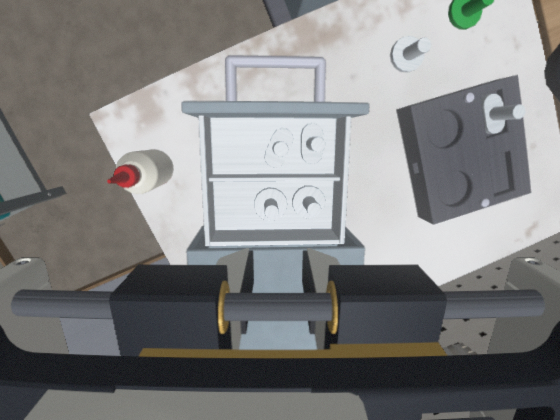

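View pics/s33.png

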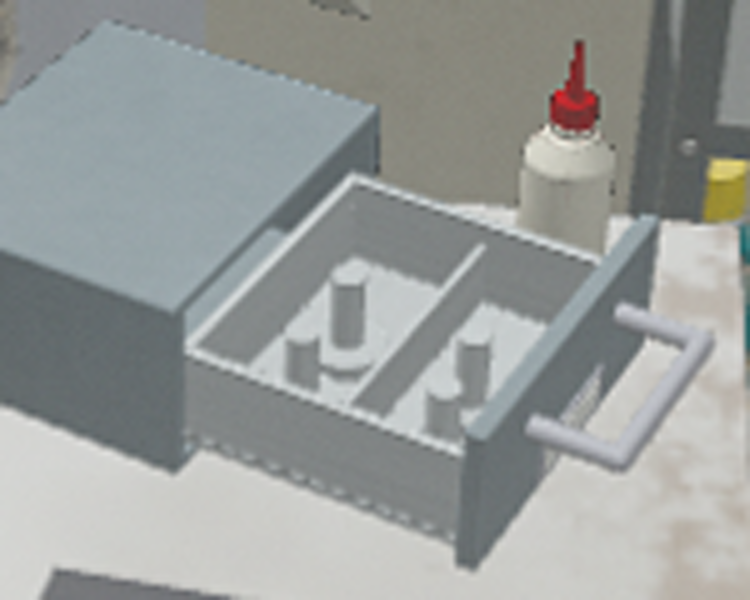

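```bash
python3 -m creep '[0.4,0.0005,0.025,0,-0.127,0.4,0.0005,0.025,0,-0.127,0.4,0.0005,0.025,0,-0.127,0.4,0.0005,0.025,0,-0.127,0.4,0.0005,0.025,0,-0.127,0.4,0.0005,0.025,0,-0.127,0.4,0.0005,0.025,-0.02,-0.127,0.4,0.0005,0.025,-0.02,-0.127,0.4,0.0005,0.025,-0.02,-0.127,0.4,0.0005,0.025,-0.02,-0.127,0.4,0,0,0,0,0.4,0,0,0,0]' 20;  python3 - <<'E'
from h import *
c=cam('wrist','w34')
print(tool()[0],tool()[1][:,2],tool()[2]['tool_rot'],px(c,tool()[0]))
E
```

```text
time: 39.45
tool_pos: [0.4694, -0.1357, 0.0854]
tool_rot: [3.098, -0.09, 1.43]
contact_force: [-0.3, -0.8, -0.3]
opening: 0.0369
[ 0.46922681 -0.13570929  0.0853957 ] [ 0.05532596  0.08251408 -0.995053  ] [ 3.09844197 -0.08969499  1.42930869] [278.78246581 265.70549645]
```

View pics/w34.png

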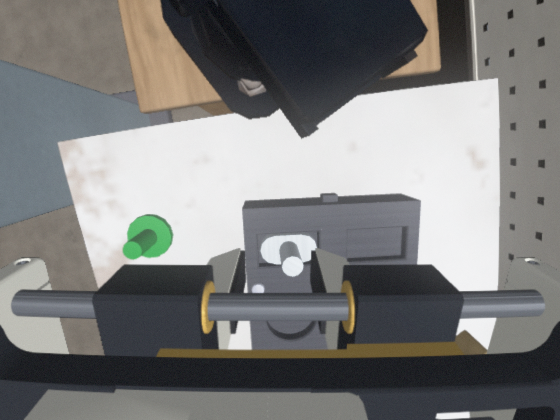

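```bash
python3 - <<'E'
from h import *
c=read_camera('wrist');print(w(c,292,265,.068),tool()[0],tool()[1])
E
python3 -m creep '[0.4,0,0,0,0,0.4,0,0,0,0,0.4,0,0,0,0,0.4,0,0,0,0,0.4,0,0,0,0,0.4,0,0,0,0,0.4,0,0,0,0]' 20
```

```text
[ 0.47719902 -0.14359796  0.068     ] [ 0.46948818 -0.13599316  0.08566827] [[ 0.14112395  0.98839846  0.05614734]
 [ 0.98595587 -0.14543841  0.08208958]
 [ 0.08930319  0.043774   -0.9950421 ]]
time: 40.42
tool_pos: [0.4703, -0.138, 0.0868]
tool_rot: [3.095, -0.088, 1.428]
contact_force: [-0.1, -0.1, 0.0]
opening: 0.037
```

```bash
python3 -m creep '[0.4,0.0035,-0.0025,-0.004,0.02,0.4,0.0035,-0.0025,-0.01,0.02,0.4,0,0,-0.015,0,0.4,0,0,-0.01,0,0.4,0,0,0,0]' 20; python3 - <<'E'
from h import *
c=cam('wrist');crop(c,'w35',200,150,360,300,5)
print(tool()[0])
E
```

```text
time: 41.05
tool_pos: [0.4781, -0.1436, 0.0447]
tool_rot: [3.095, -0.088, 1.473]
contact_force: [-0.7, -0.5, 0.7]
opening: 0.0366
[ 0.47830078 -0.14375811  0.04519641]
```

View pics/w35.png

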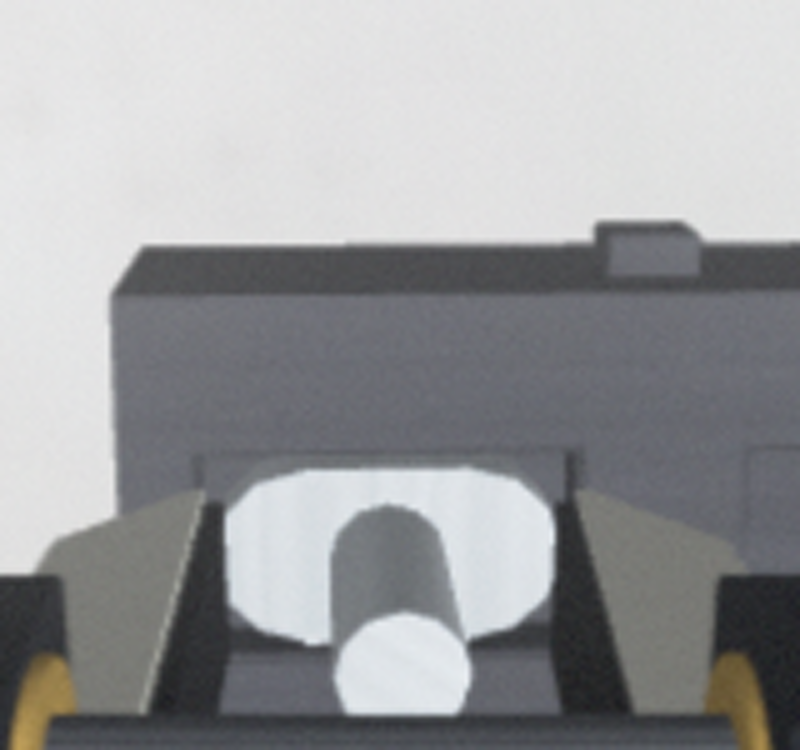

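Well aligned: the stub sits between the pads. Close and lift.

```bash
python3 -m creep '[0,0,-0.0005,0,0,0,0,0,0,0,0,0,0,0,0,0,0,0,0,0]' 30; python3 -m creep '[0,0,0,0.01,0,0,0,0,0.02,0,0,0,0,0.02,0,0,0,0,0.02,0,0,0,0,0.02,0,0,0,0,0,0]' 35;  python3 - <<'E'
from h import *
c=cam('wrist','w36')
print(tool()[0],tool()[1][:,2],tool()[2]['tool_rot'],tool()[2]['opening'])
O=np.array([.352,-.3415]);print(O+.078*np.array([.9197,-.3923])-.036*np.array([.3923,.9197]))
E
```

```text
time: 41.6
tool_pos: [0.4786, -0.1445, 0.0464]
tool_rot: [3.093, -0.087, 1.473]
contact_force: [-1.5, 0.2, -0.2]
opening: 0.0126
time: 42.35
tool_pos: [0.4792, -0.1447, 0.1421]
tool_rot: [3.09, -0.086, 1.473]
contact_force: [-0.7, -0.2, -0.8]
opening: 0.0129
[ 0.47866934 -0.14441008  0.14113041] [ 0.05773374  0.08137316 -0.99501016] [ 3.09204286 -0.08682728  1.47319585] 0.013139302489570735
[ 0.4096138 -0.4052086]
```

View pics/w36.png

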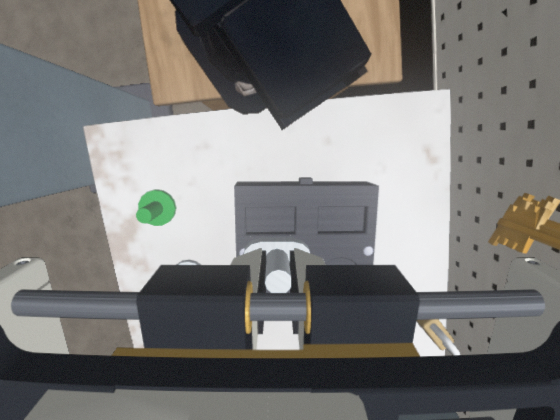

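```bash
python3 -m creep '[0,-0.0066,-0.025,0,-0.03,0,-0.0066,-0.025,0,-0.03,0,-0.0066,-0.025,0,-0.03,0,-0.0066,-0.025,0,-0.03,0,-0.0066,-0.025,0,-0.03,0,-0.0066,-0.025,0,-0.03,0,-0.0066,-0.025,0,-0.03,0,-0.0066,-0.025,0,-0.03,0,-0.0066,-0.025,0,-0.03,0,-0.0066,-0.025,0,-0.03,0,0,0,0,0,0,0,0,0,0]' 35;  python3 - <<'E'
from h import *
c=cam('wrist','w37')
print(tool()[0],tool()[1][:,2],tool()[2]['tool_rot'],tool()[2]['opening'])
d=tool()[0][:2]-[.352,-.3415];print(d@[.9197,-.3923],d@[.3923,.9197])
E
```

```text
time: 43.9
tool_pos: [0.4052, -0.3964, 0.128]
tool_rot: [3.111, -0.098, 1.163]
contact_force: [-0.1, -0.6, -1.3]
opening: 0.0131
[ 0.40522905 -0.39635611  0.12810966] [ 0.06696222  0.07740277 -0.99474865] [ 3.11079017 -0.09780667  1.16324032] 0.013170811084475728
0.07047480633082037 -0.029569407700631985
```

View pics/w37.png

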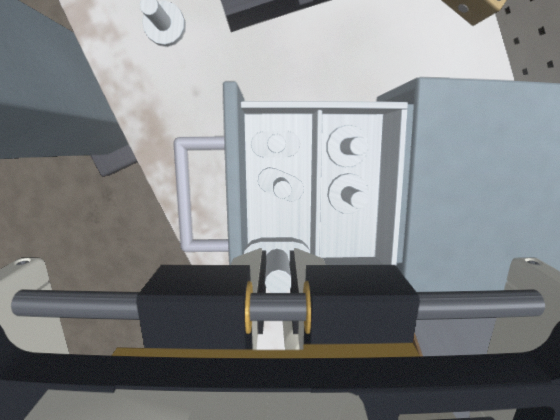

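```bash
python3 -m creep '[0,0.0045,-0.0085,-0.015,0,0,0,0,-0.02,0,0,0,0,-0.015,0,0,0,0,0,0]' 35;  python3 - <<'E'
from h import *
c=cam('side','s38');crop(c,'s38',220,100,370,220,5);c=cam('wrist','w38')
print(tool()[0],tool()[2]['tool_rot'])
d=tool()[0][:2]-[.352,-.3415];print(d@[.9197,-.3923],d@[.3923,.9197])
E
```

```text
time: 44.45
tool_pos: [0.4112, -0.4035, 0.0742]
tool_rot: [3.112, -0.099, 1.166]
contact_force: [0.2, 0.1, -0.4]
opening: 0.0131
[ 0.41166337 -0.40433302  0.07574995] [ 3.10934098 -0.09714226  1.16648089]
0.07952179560949099 -0.03438158459668059
```

View pics/s38.png

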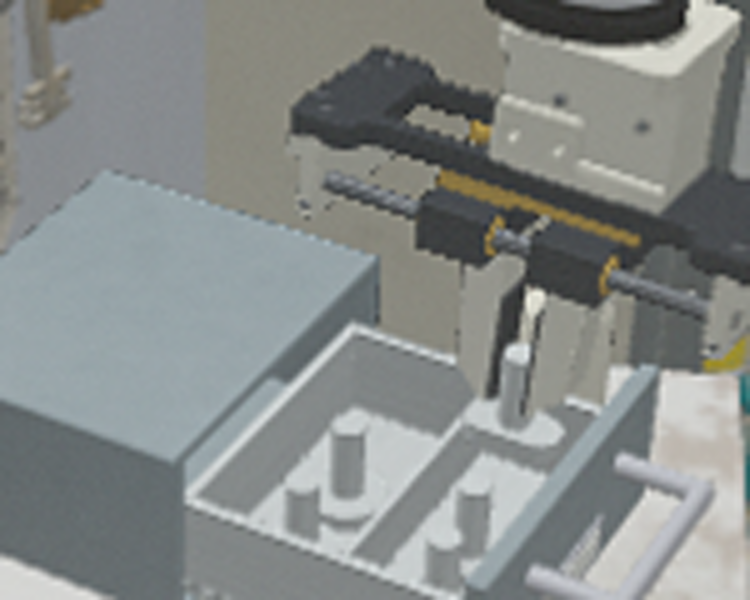

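View pics/w38.png

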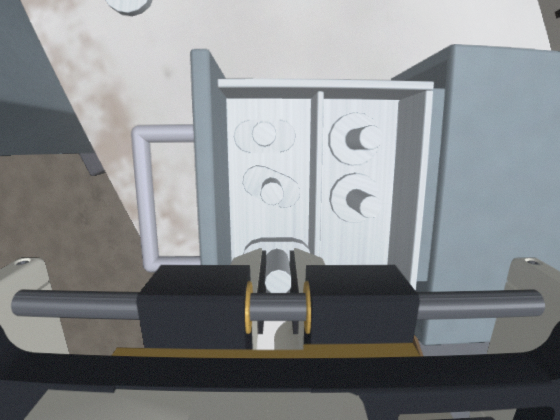

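```bash
python3 -m creep '[0,-0.003,0.001,-0.012,0,0,0,0,-0.012,0,0,0,0,-0.008,0,0,0,0,0,0]' 35;  python3 - <<'E'
from h import *
print(tool()[0],tool()[2]['tool_rot'])
d=tool()[0][:2]-[.352,-.3415];print(d@[.9197,-.3923],d@[.3923,.9197])
E
```

```text
time: 45.05
tool_pos: [0.4087, -0.4038, 0.0426]
tool_rot: [3.108, -0.096, 1.167]
contact_force: [0.0, 1.6, -0.7]
opening: 0.0128
[ 0.40868968 -0.40375338  0.04256589] [ 3.10763679 -0.09605604  1.1665543 ]
0.0765594978203037 -0.03501507192364034
```

```bash
python3 -m creep '[0,0,0,-0.005,0,0,0,0,0,0]' 35; python3 -m creep '[0.2,0,0,0,0,0.2,0,0,0,0,0.2,0,0,0.01,0,0.2,0,0,0.02,0,0.2,0,0,0.03,0,0.3,0,0,0.04,0,0.3,0,0,0.04,0,0.3,0,0,0,0]';  python3 - <<'E'
from h import *
c=cam('wrist','w39');c=cam('side');crop(c,'s39',220,130,370,250,5)
print(tool()[0],tool()[2]['tool_rot'])
E
```

```text
time: 45.3
tool_pos: [0.409, -0.4041, 0.0376]
tool_rot: [3.107, -0.096, 1.167]
contact_force: [-0.6, -0.2, 0.9]
opening: 0.013
time: 46.3
tool_pos: [0.4091, -0.4043, 0.1864]
tool_rot: [3.103, -0.093, 1.167]
contact_force: [0.6, -0.2, -0.8]
opening: 0.027
[ 0.40793176 -0.40283339  0.18279733] [ 3.10910544 -0.09669403  1.16624593]
```

View pics/w39.png

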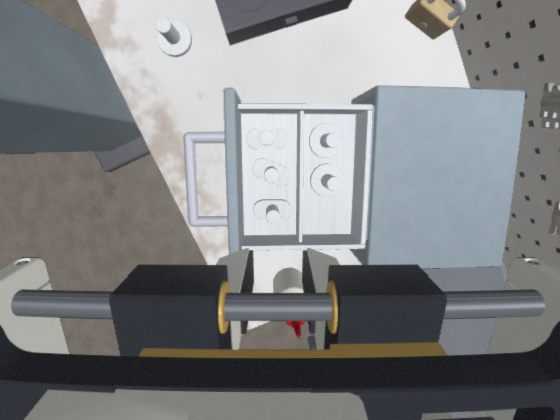

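View pics/s39.png

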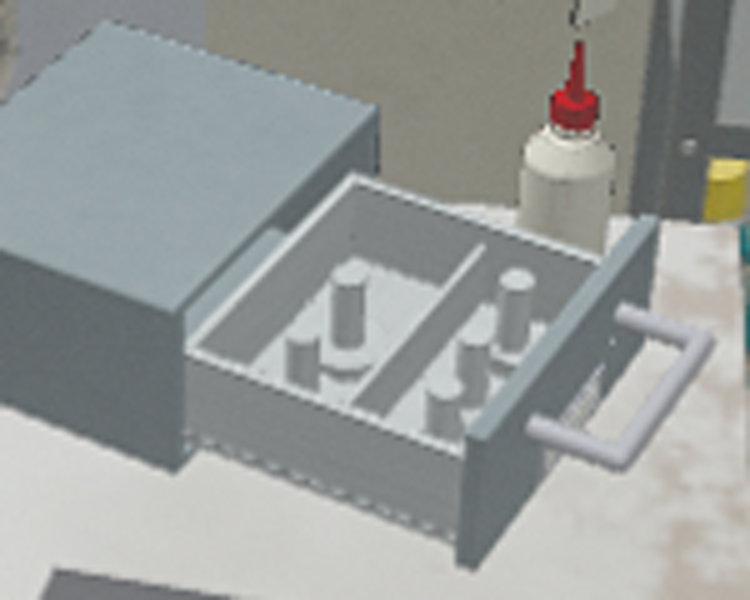

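```bash
python3 - <<'E'
from h import *
c=read_camera('wrist');print(w(c,164,25,.042),w(c,174,37,.009),tool()[0])
c=cam('side','s40')
E
```

```text
[ 0.38614176 -0.19997928  0.042     ] [ 0.38596581 -0.19947152  0.009     ] [ 0.40766708 -0.40239518  0.18171931]
```

View pics/s40.png

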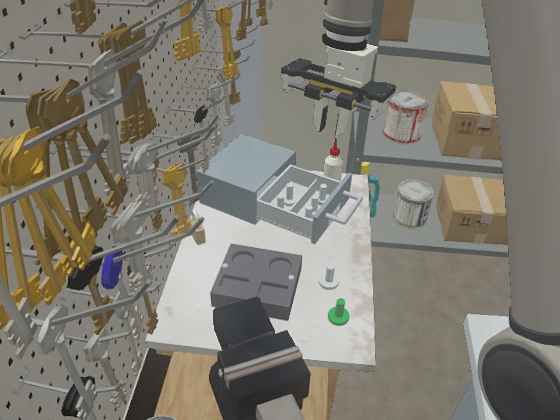

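```bash
python3 -m creep '[0.4,-0.0026,0.025,0,0,0.4,-0.0026,0.025,0,0,0.4,-0.0026,0.025,0,0,0.4,-0.0026,0.025,0,0,0.4,-0.0026,0.025,0,0,0.4,-0.0026,0.025,-0.02,0,0.4,-0.0026,0.025,-0.02,0,0.4,-0.0026,0.02,-0.02,0,0.4,0,0,-0.02,0,0.4,0,0,0,0,0.4,0,0,0,0]' 20;  python3 - <<'E'
from h import *
c=cam('wrist','w41')
print(tool()[0],tool()[1][:,2],tool()[2]['tool_rot'],px(c,tool()[0]))
E
```

```text
time: 47.88
tool_pos: [0.3797, -0.1957, 0.0872]
tool_rot: [3.137, -0.109, 1.162]
contact_force: [0.3, -0.2, -0.5]
opening: 0.0366
[ 0.37972575 -0.19573143  0.08728485] [ 0.04805107  0.09755932 -0.99406905] [ 3.13625032 -0.10883575  1.16228519] [279.41401231 265.34065853]
```

View pics/w41.png

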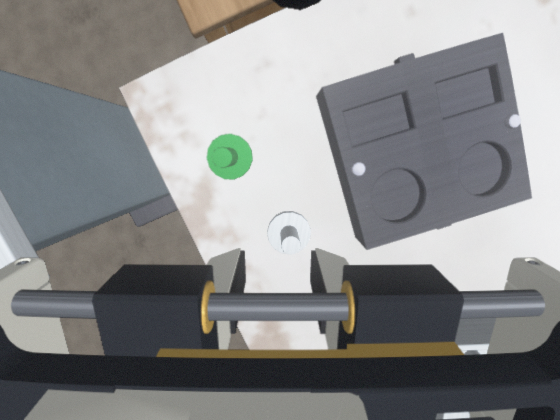

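```bash
python3 - <<'E'
from h import *
c=read_camera('wrist');print(w(c,290,245,.042),w(c,289,231,.009),tool()[0])
E
python3 -m creep '[0.4,0,0,-0.01,0,0.4,0.004,0,-0.01,0,0.4,0,0,-0.01,0,0.4,0,0,0,0]' 20;  python3 - <<'E'
from h import *
c=cam('wrist');crop(c,'w42',200,150,360,300,5)
print(tool()[0])
E
```

```text
[ 0.38646523 -0.20057893  0.042     ] [ 0.38782643 -0.19911736  0.009     ] [ 0.3798699  -0.19591766  0.08748521]
time: 48.48
tool_pos: [0.3845, -0.1966, 0.056]
tool_rot: [3.134, -0.108, 1.162]
contact_force: [-0.8, -0.8, 0.4]
opening: 0.0365
[ 0.38471531 -0.19682509  0.056328  ]
```

View pics/w42.png

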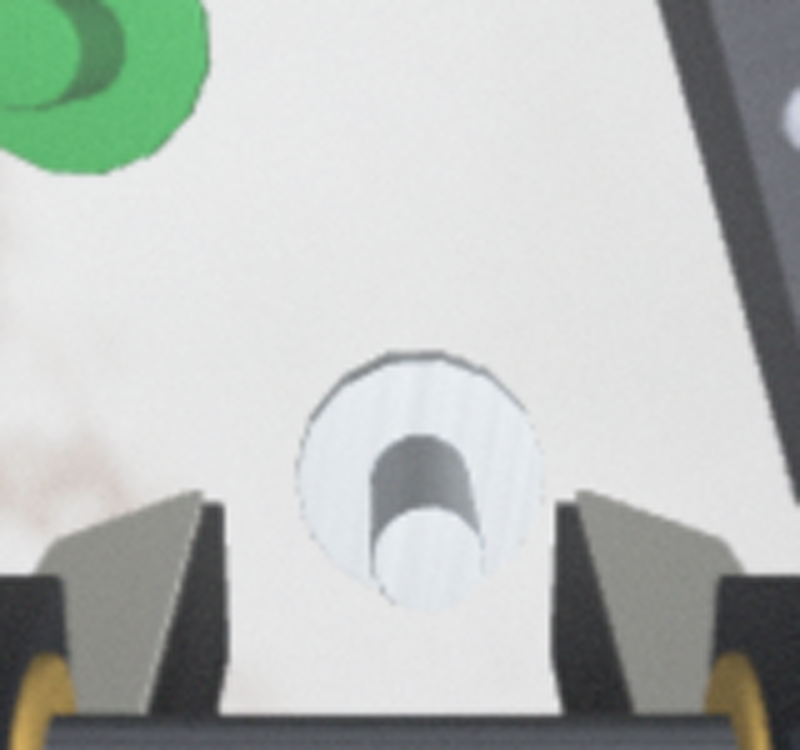

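```bash
python3 - <<'E'
from h import *
c=read_camera('wrist');print(w(c,200+427/5,150+560/5,.042),tool()[0])
E
python3 -m creep '[0.4,0.0025,-0.003,-0.01,0,0.4,0,0,-0.01,0,0.4,0,0,-0.01,0,0.4,0,0,0,0]' 20
```

```text
[ 0.38704404 -0.201434    0.042     ] [ 0.38491438 -0.19701245  0.05667893]
time: 49.08
tool_pos: [0.3877, -0.2004, 0.0247]
tool_rot: [3.132, -0.107, 1.162]
contact_force: [-0.8, 0.1, 0.2]
opening: 0.0367
```

```bash
python3 -m creep '[0.4,0,-0.0005,-0.005,0,0.4,0,0,0,0]' 20; python3 -m creep '[0,0,0,0,0,0,0,0,0,0,0,0,0,0,0,0,0,0,0,0]' 30; python3 -m creep '[0,0,0,0.01,0,0,0,0,0.02,0,0,0,0,0.02,0,0,0,0,0.03,0,0,0,0,0.03,0,0,0,0,0,0]' 35;  python3 - <<'E'
from h import *
c=cam('wrist','w43')
print(tool()[0],tool()[1][:,2],tool()[2]['tool_rot'],tool()[2]['opening'])
O=np.array([.352,-.3415]);print(O+.133*np.array([.9197,-.3923])-.0435*np.array([.3923,.9197]))
E
```

```text
time: 49.32
tool_pos: [0.3877, -0.2009, 0.0194]
tool_rot: [3.132, -0.107, 1.162]
contact_force: [-0.5, -0.6, -0.6]
opening: 0.0368
time: 49.82
tool_pos: [0.3879, -0.2011, 0.0199]
tool_rot: [3.131, -0.107, 1.162]
contact_force: [0.3, -0.1, -0.2]
opening: 0.0132
time: 50.58
tool_pos: [0.3875, -0.2009, 0.136]
tool_rot: [3.13, -0.106, 1.162]
contact_force: [-0.3, 0.0, -0.3]
opening: 0.0128
[ 0.38690586 -0.20037864  0.13483545] [ 0.05093278  0.09419936 -0.99424963] [ 3.13233787 -0.10689457  1.16165752] 0.013106068460118159
[ 0.45725505 -0.43368285]
```

View pics/w43.png

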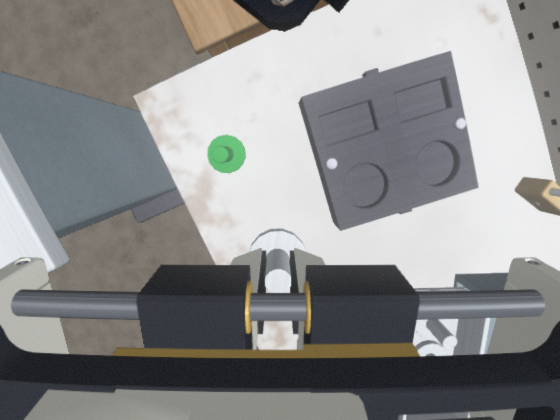

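```bash
python3 -m creep '[0,0.007,-0.0228,0.001,0,0,0.007,-0.0228,0.001,0,0,0.007,-0.0228,0.001,0,0,0.007,-0.0228,0.001,0,0,0.007,-0.0228,0.001,0,0,0.007,-0.0228,0.001,0,0,0.007,-0.0228,0.001,0,0,0.007,-0.0228,0.001,0,0,0.007,-0.0228,0,0,0,0.007,-0.0228,0,0,0,0,0,0,0,0,0,0,0,0]' 35;  python3 - <<'E'
from h import *
c=cam('wrist','w44')
print(tool()[0],tool()[1][:,2],tool()[2]['tool_rot'],tool()[2]['opening'])
d=tool()[0][:2]-[.352,-.3415];print(d@[.9197,-.3923],d@[.3923,.9197])
E
```

```text
time: 52.12
tool_pos: [0.4517, -0.4274, 0.1261]
tool_rot: [-3.123, -0.12, 1.159]
contact_force: [-0.2, 0.3, -0.1]
opening: 0.0129
[ 0.45164797 -0.4274196   0.12622613] [ 0.03074168  0.11746649 -0.99260091] [-3.12274728 -0.12026231  1.15900543] 0.012542114271504416
0.12535249784491978 -0.03992835239793551
```

View pics/w44.png

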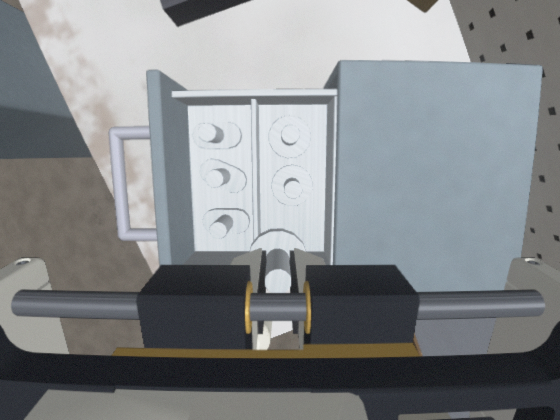

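```bash
python3 -m creep '[0,0.006,-0.0065,-0.01,0,0,0,0,-0.015,0,0,0,0,-0.015,0,0,0,0,0,0]' 35;  python3 - <<'E'
from h import *
c=cam('wrist','w45')
print(tool()[0],tool()[2]['tool_rot'])
d=tool()[0][:2]-[.352,-.3415];print(d@[.9197,-.3923],d@[.3923,.9197])
O=np.array([.352,-.3415])
p,R,o=tool();X=p+[0,0,-.02];d=X[:2]-O;print(px(c,X))
E
```

```text
time: 52.68
tool_pos: [0.4576, -0.4321, 0.0825]
tool_rot: [-3.121, -0.122, 1.16]
contact_force: [0.4, -0.2, -1.2]
opening: 0.0133
[ 0.45791097 -0.43250653  0.0833698 ] [-3.12175862 -0.12097706  1.16018621]
0.13310818351005999 -0.04214983306466114
[280.5120502  255.18402162]
```

View pics/w45.png

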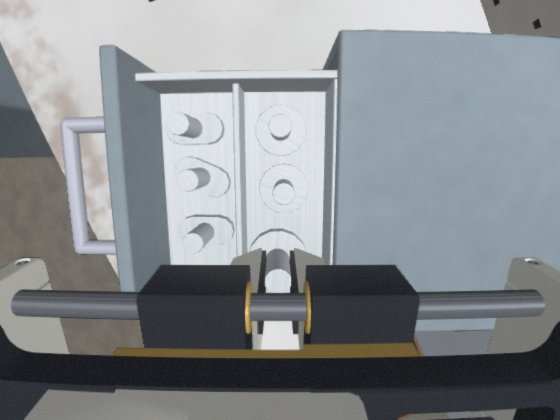

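```bash
python3 - <<'E'
from h import *
c=read_camera('wrist');O=np.array([.352,-.3415])
for n,u,v,z in [('k2base',283,187,.026),('k2top',283,194,.059),('k1base',280,130,.026),('k1top',280,128,.059),('t3 top',195,239,.059)]:
  X=w(c,u,v,z);d=X[:2]-O;print(n,X,d@[.9197,-.3923],d@[.3923,.9197])
# held disc leading edge (277,232) at z=.0633+.009
X=w(c,277,231,.0725);d=X[:2]-O;print(d@[.9197,-.3923],d@[.3923,.9197])
E
```

```text
k2base [ 0.47507447 -0.39737715  0.026     ] 0.13511219965445576 -0.003108097700713785
k2top [ 0.47464555 -0.39850691  0.059     ] 0.13516092092137869 -0.004315411349733347
k1base [ 0.48904459 -0.35936192  0.026     ] 0.13304714480957958 0.0373349839795631
k1top [ 0.48875806 -0.36095063  0.059     ] 0.13340687136467852 0.035761444428983394
t3 top [ 0.41088758 -0.40293378  0.059     ] 0.07825938029345662 -0.033399048370662314
0.13160508652167358 -0.02474809569942388
```

```bash
python3 -m creep '[0,0,-0.001,-0.012,0,0,0,0,-0.012,0,0,0,0,-0.01,0,0,0,0,0,0]' 35;  python3 - <<'E'
from h import *
print(tool()[0],tool()[2]['tool_rot'])
d=tool()[0][:2]-[.352,-.3415];print(d@[.9197,-.3923],d@[.3923,.9197])
E
```

```text
time: 53.28
tool_pos: [0.4583, -0.4343, 0.0484]
tool_rot: [-3.124, -0.12, 1.16]
contact_force: [0.9, 1.1, -0.3]
opening: 0.0127
[ 0.4582715  -0.43428954  0.04842228] [-3.12411441 -0.11959661  1.16025081]
0.13413923686010204 -0.04364823159930496
```

```bash
python3 -m creep '[0,0,0.0005,-0.006,0,0,0,0,-0.005,0,0,0,0,0,0]' 35; python3 -m creep '[0.2,0,0,0,0,0.2,0,0,0,0,0.2,0,0,0.01,0,0.2,0,0,0.02,0,0.2,0,0,0.03,0,0.3,0,0,0.04,0,0.3,0,0,0.04,0,0.3,0,0,0,0]';  python3 - <<'E'
from h import *
c=cam('wrist','w46');c=cam('side');crop(c,'s46',220,130,370,250,5)
print(tool()[0],tool()[2]['tool_rot'])
E
```

```text
time: 53.65
tool_pos: [0.4587, -0.4342, 0.0373]
tool_rot: [-3.125, -0.119, 1.16]
contact_force: [0.1, -0.1, 0.4]
opening: 0.0129
time: 54.65
tool_pos: [0.4588, -0.4344, 0.1861]
tool_rot: [-3.129, -0.117, 1.161]
contact_force: [-0.4, -0.3, -0.2]
opening: 0.0272
[ 0.45767533 -0.43300623  0.18213536] [-3.12308447 -0.12009484  1.16003087]
```

View pics/w46.png

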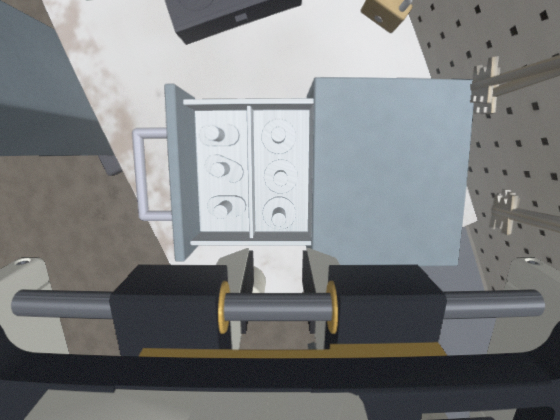

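View pics/s46.png

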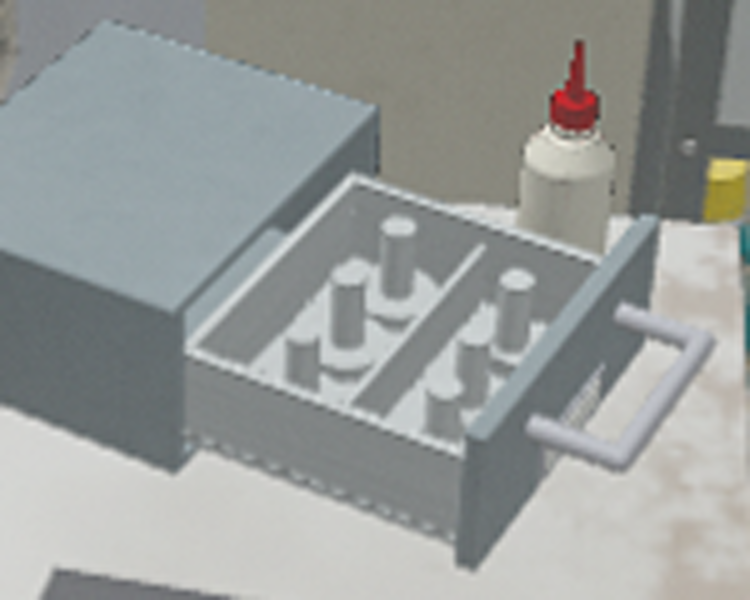

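```bash
python3 -m creep '[0.3,-0.0175,0.0155,0,0,0.3,-0.0175,0.0155,0,0,0.3,-0.0175,0.0155,0,0,0.3,-0.0175,0.0155,0,0,0.3,-0.0175,0.0155,0,0,0.3,-0.0175,0.0155,0,0,0.3,0,0,-0.02,0,0.3,0,0,-0.02,0,0.3,0,0,-0.02,0,0.3,0,0,0,0,0.3,0,0,0,0]' 20;  python3 - <<'E'
from h import *
c=cam('wrist','w47');crop(c,'w47',180,120,380,300,4)
print(tool()[0],tool()[1][:,2],tool()[2]['tool_rot'],px(c,tool()[0]))
E
```

```text
time: 56.12
tool_pos: [0.3435, -0.3291, 0.1071]
tool_rot: [-3.098, -0.135, 1.156]
contact_force: [-0.1, 0.1, 0.1]
opening: 0.0277
[ 0.34350042 -0.32901837  0.10711619] [ 0.01429585  0.14041377 -0.9899897 ] [-3.09814666 -0.13482579  1.15653156] [279.33453933 265.27782091]
```

View pics/w47.png

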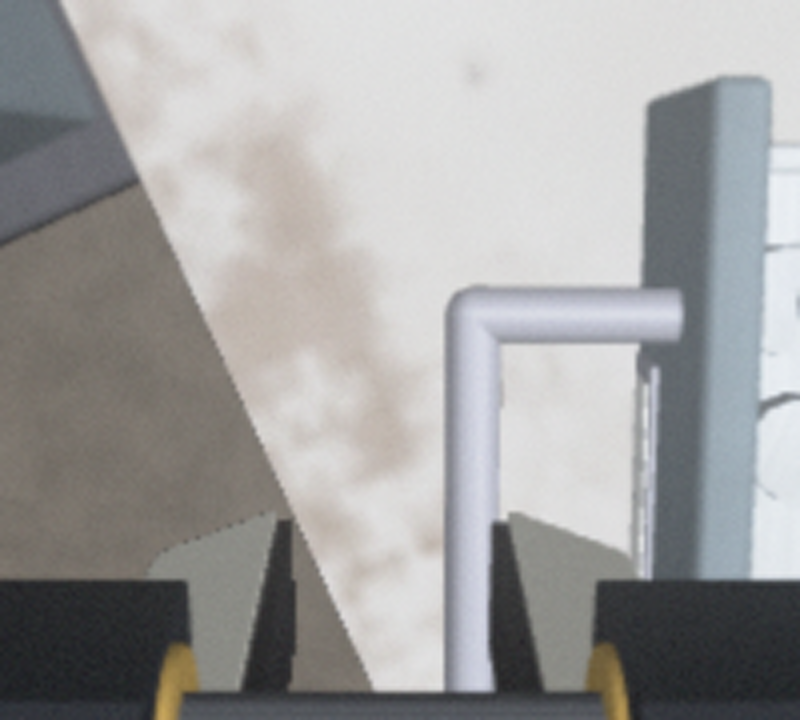

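```bash
python3 - <<'E'
from h import *
c=read_camera('wrist');X=w(c,180+472/4,120+560/4,.06);Y=w(c,180+474/4,120+315/4,.06);p=tool()[0]
print(X,Y,p,(X-p)[:2]@[.9197,-.3923],(X-p)[:2]@[.3923,.9197],(Y-p)[:2]@[.3923,.9197])
E
```

```text
[ 0.34949966 -0.34477169  0.06      ] [ 0.36702829 -0.30379409  0.06      ] [ 0.34365688 -0.32925196  0.10738987] 0.011461994125732842 -0.011981368436487817 0.03258221602088735
```

```bash
python3 -m creep '[0.3,0.0105,-0.0055,0,0,0.3,0,0,-0.015,0,0.3,0,0,0,0]' 20;  python3 - <<'E'
from h import *
c=cam('wrist','w48');crop(c,'w48',180,120,380,300,4)
p=tool()[0];print(p,tool()[2]['tool_rot'])
print((p[:2]-[.3495,-.3448])@[.9197,-.3923])
E
```

```text
time: 56.6
tool_pos: [0.3555, -0.3357, 0.0923]
tool_rot: [-3.101, -0.133, 1.157]
contact_force: [0.1, -0.2, -0.2]
opening: 0.0275
[ 0.35581162 -0.3362279   0.09295861] [-3.10226399 -0.13239783  1.15713492]
0.0024419618874763896
```

View pics/w48.png

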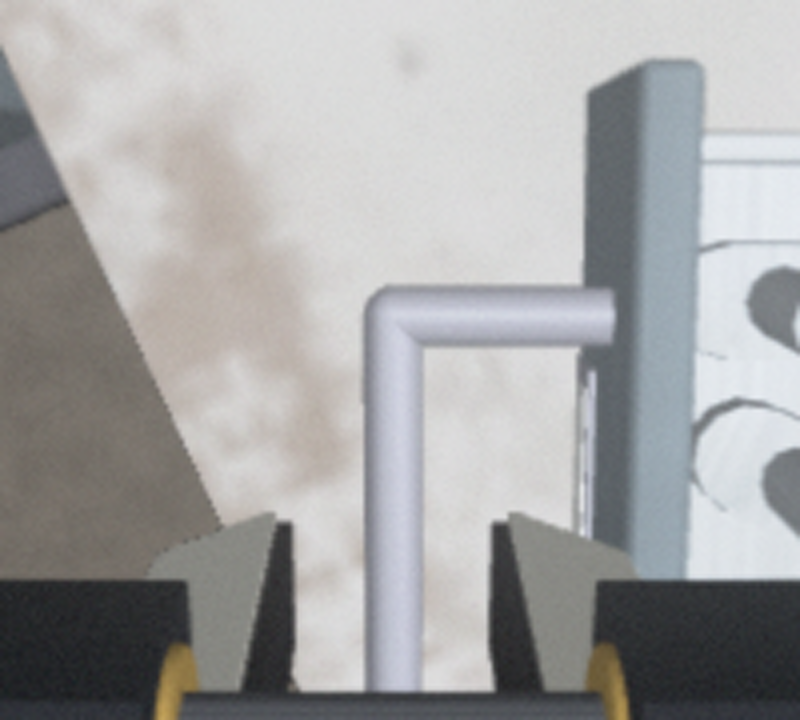

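```bash
python3 -m creep '[0.3,-0.002,0.001,-0.015,0,0.3,0,0,-0.015,0,0.3,0,0,0,0]' 20; python3 -m creep '[0.3,0,0,-0.015,0,0.3,0,0,-0.006,0,0.3,0,0,0,0]' 20
```

```text
time: 57.02
tool_pos: [0.3539, -0.3354, 0.0622]
tool_rot: [-3.103, -0.132, 1.157]
contact_force: [-1.0, 0.8, -0.3]
opening: 0.0276
time: 57.4
tool_pos: [0.3542, -0.3357, 0.0401]
tool_rot: [-3.104, -0.132, 1.157]
contact_force: [0.7, -0.0, 0.9]
opening: 0.0279
```

```bash
python3 -m creep '[0.3,0,0,-0.003,0,0,0,0,0,0,0,0,0,0,0,0,0,0,0,0]' 50
```

```text
time: 57.9
tool_pos: [0.3543, -0.336, 0.0374]
tool_rot: [-3.104, -0.131, 1.157]
contact_force: [0.3, 0.0, -2.0]
opening: 0.0082
```

```bash
python3 -m creep '[0,0.0046,-0.002,0,0,0,0.0074,-0.0031,0,0,0,0.0074,-0.0031,0,0,0,0.0074,-0.0031,0,0,0,0.0074,-0.0031,0,0,0,0.0074,-0.0031,0,0,0,0.0074,-0.0031,0,0,0,0.0074,-0.0031,0,0,0,0.0074,-0.0031,0,0,0,0.0074,-0.0031,0,0]' 50; python3 -m creep '[0,0.0074,-0.0031,0,0,0,0.0074,-0.0031,0,0,0,0.0074,-0.0031,0,0]'
```

```text
time: 59.15
tool_pos: [0.4296, -0.3683, 0.0374]
tool_rot: [-3.103, -0.13, 1.158]
contact_force: [-2.5, -1.1, 0.4]
opening: 0.0086
time: 59.52
tool_pos: [0.4532, -0.3785, 0.0374]
tool_rot: [-3.103, -0.13, 1.158]
contact_force: [-3.0, -1.3, 0.1]
opening: 0.0084
```

```bash
python3 -m creep '[0,0.005,-0.0021,0,0,0,0.004,-0.0017,0,0]'; python3 -m creep '[0,0.004,-0.0017,0,0]'; python3 -m creep '[0,0.004,-0.0017,0,0]'
```

```text
time: 59.78
tool_pos: [0.4619, -0.3822, 0.0374]
tool_rot: [-3.1, -0.13, 1.158]
contact_force: [-16.5, 0.8, 9.9]
opening: 0.0086
time: 59.9
tool_pos: [0.4619, -0.3821, 0.0373]
tool_rot: [-3.089, -0.131, 1.159]
contact_force: [-27.3, 4.3, 15.2]
opening: 0.0085
time: 60.02
tool_pos: [0.4616, -0.382, 0.0374]
tool_rot: [-3.078, -0.133, 1.158]
contact_force: [-19.9, 3.6, 11.1]
opening: 0.0082
```

```bash
python3 -m creep '[0.3,0,0,0,0,0.3,0,0,0,0,0.3,0,0,0.02,0,0.3,0,0,0.02,0,0.3,0,0,0.03,0,0.3,0,0,0.04,0,0.3,-0.01,0.03,0.03,0,0.3,-0.01,0.04,0,0,0.3,-0.01,0.04,0,0,0.3,-0.01,0.04,0,0,0.3,-0.01,0.04,0,0,0.3,0,0,0,0]';  python3 - <<'E'
from h import *
c=cam('wrist','w50');s=cam('side','s50');crop(s,'s50',190,90,350,240,4);t=cam('top','t50')
print(tool()[0],tool()[2]['contact_force'])
E
```

```text
time: 61.52
tool_pos: [0.4172, -0.1844, 0.1824]
tool_rot: [-3.093, -0.139, 1.16]
contact_force: [-0.8, -1.1, -0.3]
opening: 0.0273
[ 0.41814484 -0.18757269  0.18229017] [-0.20543258  0.40961319  0.19227815]
```

View pics/s50.png

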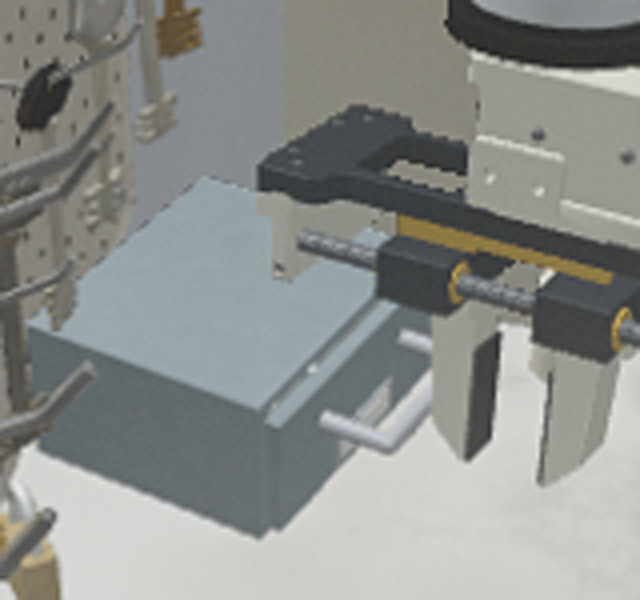

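View pics/t50.png

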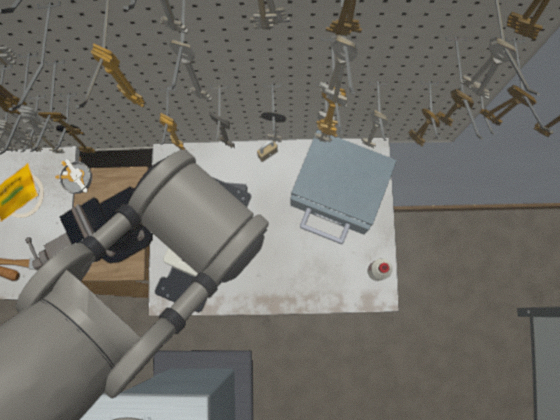

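View pics/w50.png

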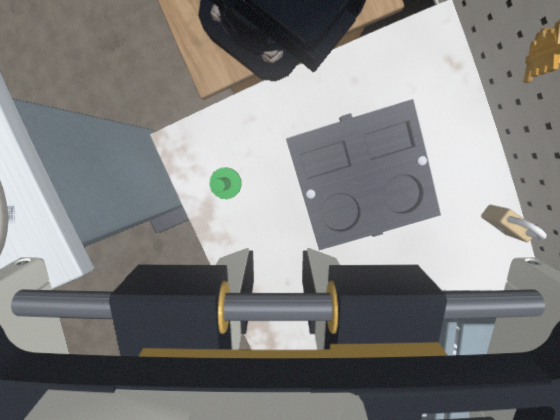

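```bash
python3 - <<'E'
from h import *
t=read_camera('top');crop(t,'t51',280,160,400,250,6)
s=read_camera('side');crop(s,'s51',245,150,305,230,9)
ux=np.array([.9197,-.3923])
f=lambda x,y,z:w(s,245+x/9,150+y/9,z)
E
```

```text
(no output)
```

View pics/t51.png

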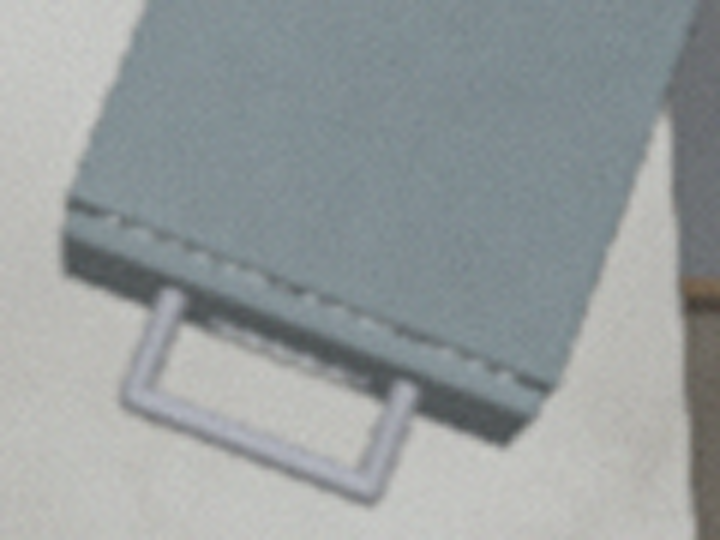

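View pics/s51.png

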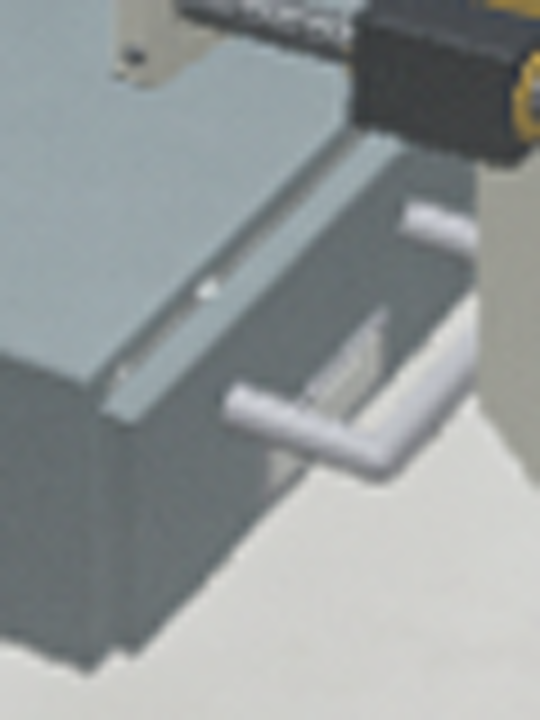

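```bash
python3 - <<'E'
from h import *
t=read_camera('top');ux=np.array([.9197,-.3923])
f=lambda x,y,z:w(t,280+(x+.5)/6-.5,160+(y+.5)/6-.5,z)[:2]
h=(f(132,393,.06)+f(370,488,.06))/2
cf=(f(70,200,.086)+f(550,385,.086))/2
pf=(f(68,238,.078)+f(513,415,.078))/2
pb=(f(75,212,.078)+f(545,395,.078))/2
print(h,cf,'handle-cab',(cf-h)@ux,'panel front',(pf-h)@ux,'panel back',(pb-h)@ux)
c=__import__('pickle').load(open('top0.pkl','rb'))
E
```

```text
[ 0.46178692 -0.38914834] [ 0.50408937 -0.40721787] handle-cab 0.045994237552727954 panel front 0.03530918222249857 panel back 0.04442265222246328
```

```bash
python3 -m creep '[0,0.002,-0.025,0,0,0,0.002,-0.025,0,0,0,0.002,-0.025,0,0,0,0.002,-0.025,0,0,0,0.002,-0.025,0,0,0,0.002,-0.025,0,0,0,0,-0.025,0,0,0,0,0,-0.02,0,0,0,0,-0.03,0,0,0,0,-0.02,0,0,0,0,0,0]' 30;  python3 - <<'E'
from h import *
c=cam('wrist','w52')
print(tool()[0],tool()[2]['tool_rot'],tool()[1][:,1])
d=tool()[0][:2]-[.4617,-.3825];print(d@[.9197,-.3923],d@[.3923,.9197])
E
```

```text
time: 63.2
tool_pos: [0.429, -0.3781, 0.1056]
tool_rot: [-3.092, -0.139, 1.145]
contact_force: [-0.2, 0.2, 0.6]
opening: 0.0003
[ 0.42940728 -0.37854473  0.10658482] [-3.09346245 -0.13834747  1.14519911] [ 0.91247692 -0.40634366 -0.04765193]
-0.031251263901257854 -0.009030776115769946
```

View pics/w52.png

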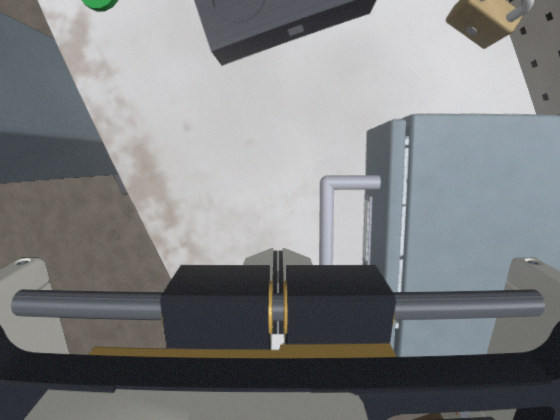

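```bash
python3 -m creep '[0,0,0.002,-0.02,0,0,0,0.002,-0.02,0,0,0,0,-0.015,0,0,0,0,0,0]' 30; python3 -m creep '[0,0.004,-0.0017,0,0,0,0.004,-0.0017,0,0]';python3 -m creep '[0,0.004,-0.0017,0,0]'
```

```text
time: 63.75
tool_pos: [0.4312, -0.3779, 0.0541]
tool_rot: [-3.101, -0.135, 1.145]
contact_force: [-0.2, -0.5, -0.6]
opening: 0.0005
time: 64.0
tool_pos: [0.4402, -0.3825, 0.0558]
tool_rot: [-3.103, -0.134, 1.145]
contact_force: [0.5, 0.6, -1.2]
opening: -0.0001
time: 64.12
tool_pos: [0.4448, -0.3846, 0.0564]
tool_rot: [-3.104, -0.133, 1.145]
contact_force: [0.0, 0.7, -0.8]
opening: 0.0006
```

```bash
python3 -m creep '[0,-0.007,0.003,0,0,0,0,0,-0.01,0,0,0,0,-0.008,0,0,0,0,0,0]' 30; python3 -m creep '[0,0.004,-0.0017,-0.001,0,0,0.004,-0.0017,0,0]'; python3 -m creep '[0,0.004,-0.0017,0,0]'
```

```text
time: 64.62
tool_pos: [0.4373, -0.3812, 0.037]
tool_rot: [-3.104, -0.133, 1.145]
contact_force: [-0.1, 0.6, 0.2]
opening: 0.0004
time: 64.88
tool_pos: [0.438, -0.3813, 0.0369]
tool_rot: [-3.085, -0.136, 1.146]
contact_force: [-20.1, 5.1, 11.4]
opening: 0.0003
time: 65.0
tool_pos: [0.4377, -0.3813, 0.0371]
tool_rot: [-3.075, -0.137, 1.146]
contact_force: [-17.5, 5.2, 10.6]
opening: 0.0007
```

```bash
python3 -m creep '[0,-0.008,0.0035,0,0,0,-0.008,0.0035,0,0,0,-0.008,0.0035,0.01,0,0,0,0,0.03,0,0,0,0,0.04,0,0,0,0.03,0.03,0,0,-0.005,0.04,0.03,0,0,-0.005,0.05,0,0,0,0,0.05,0,0,0,0,0.05,0,0,0,0,0.05,0,0,0,0,0,0]';  python3 - <<'E'
from h import *
t=cam('top');crop(t,'t53',130,120,410,320,2.8) if 0 else crop(t,'t53',140,120,410,320,2)
s=cam('side','s53');crop(s,'s54',245,150,305,230,9)
f=lambda x,y,z:w(s,245+x/9,150+y/9,z)
print(tool()[0])
E
```

```text
[ 0.43776233 -0.38125982  0.03708623]$: bad value
```

View pics/t53.png

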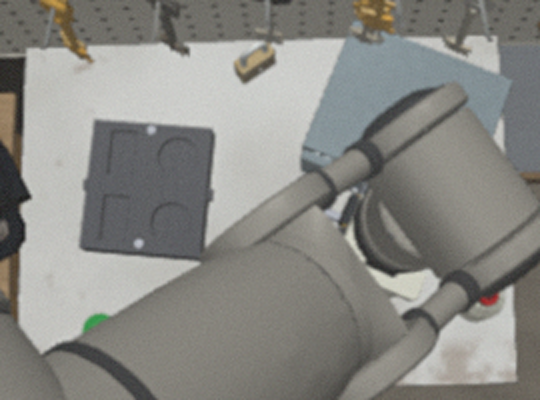

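View pics/s53.png

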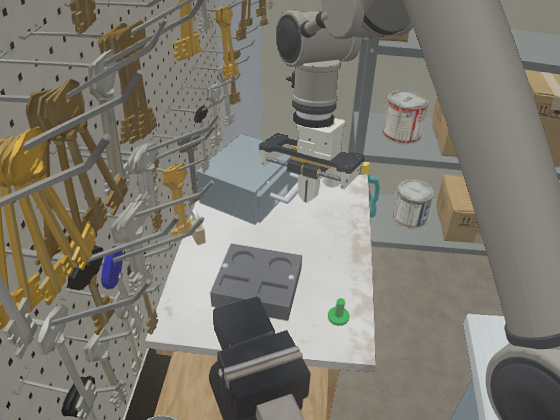

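View pics/s54.png

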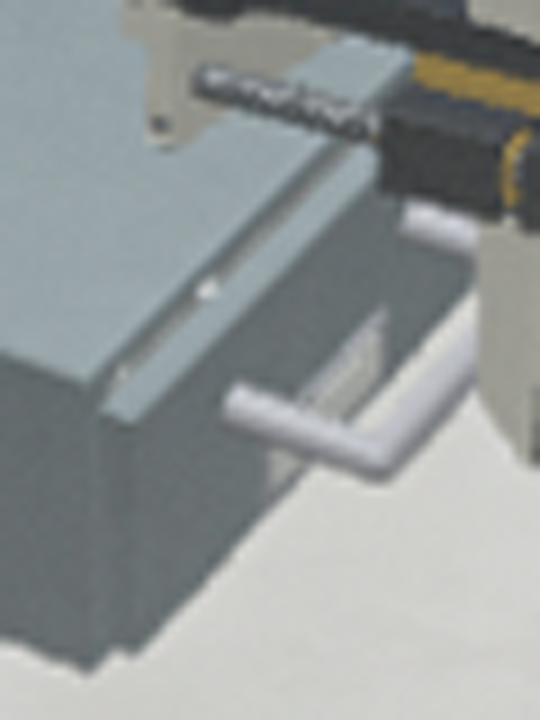

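```bash
python3 -m creep '[0,-0.008,0.0035,0,0,0,-0.008,0.0035,0,0,0,-0.008,0.0035,0.01,0,0,0,0,0.03,0,0,0,0,0.04,0,0,0,0.03,0.03,0]' 30
```

```text
time: 65.85
tool_pos: [0.4113, -0.3401, 0.1498]
tool_rot: [-3.074, -0.138, 1.143]
contact_force: [-0.8, 0.2, 0.6]
opening: 0.0007
```

```bash
python3 -m creep '[0,-0.005,0.04,0.03,0,0,-0.005,0.05,0,0,0,0,0.05,0,0,0,0,0.05,0,0,0,0,0.05,0,0,0,0,0.05,0,0,0,0,0,0,0]' 30; python3 - <<'E'
from h import *
s=cam('side','s55');t=cam('top','t55')
print(tool()[0],tool()[2]['contact_force'])
E
```

```text
time: 66.72
tool_pos: [0.4006, -0.0413, 0.1885]
tool_rot: [-3.092, -0.136, 1.146]
contact_force: [0.1, -1.3, -0.1]
opening: 0.0004
[ 0.40148471 -0.04401503  0.1884863 ] [ 0.73638111 -0.30731616 -0.98014925]
```

View pics/s55.png

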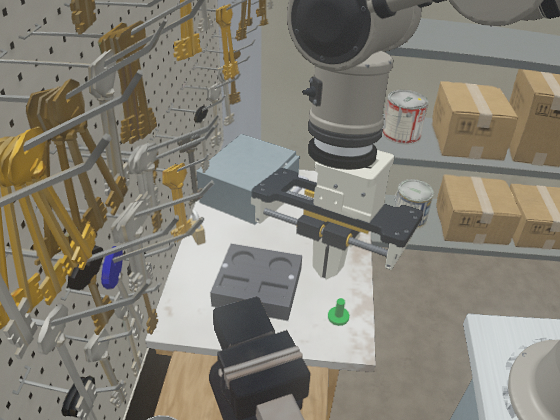

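View pics/t55.png

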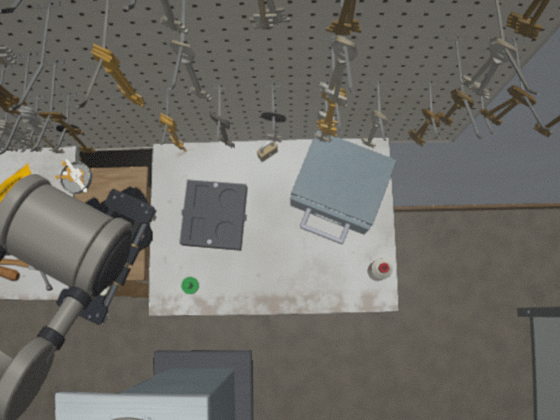

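The top view shows the drawer shut, the die empty, and the green look-alike (190,285), padlock (267,151) and bottle (381,268) still in their starting places. The arm is clear, so I'm handing in.

```bash
python3 -c "
from cell import workorder
print(workorder.hand_in())"
```

```text
the job is handed in; nothing more can be done
None
```

The job is done and handed in at about 67 s of the 210 s allowed; no verdict was reported. I pulled the drawer to its stop and moved the misplaced thumb-turn to the front compartment. Then I put the two die thumb-turns in the front, the two die knobs and the loose knob in the rear, and pushed the drawer shut.

**Last checks:**
- **Castings:** just before shutting, the camera views showed all six upright in the right compartments. I could not see inside once the drawer was closed.
- **Die and look-alike:** the final pictures show the die empty. The green look-alike, padlock and oil bottle have not moved, and the arm is clear of everything.
- **Drawer:** it did not move under a second push of about 20 N.

**What failed or disagreed:**
- **Drawer gap:** the top picture put the handle about 2 mm further out than I expected with the drawer shut. A thin slit shows at the panel's top edge. The second push left both unchanged, so I took it as the closed stop.
- **Fingertips:** they sit roughly level with the reported TCP, not 25 mm ahead of it. My first two tries at the handle closed above the bar because of this, and I corrected for it afterwards.
- **Gripper tilt:** the tool slowly tilted to about 8° over the run. It did not affect any placement.
- **Refused move:** one retreat command was refused as a "bad value" for a reason I did not find. Split into two shorter moves, it went through.

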